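Close filter cassettes in a bar-clamp press

ROBOT

A 6-joint arm with a two-finger parallel gripper is mounted at the origin on the work surface. World frame = base frame: x ahead of the robot, y to its left, z up, the work surface at z = 0. Lengths are in mm, angles in degrees, forces in N, time in s.
With the tool pointing down it reaches from about 350 to 775 mm from the base axis. Payload 5.5 kg.
Tool frame: the origin (TCP) lies at the very end of the fingers, on their centre line; the grasp point (between the pads) lies 19 mm behind it; x points along the fingers, y is the direction in which the jaws open and shut, and the axes are right-handed (so a half turn about x gives the same grasp; the last joint's range is limited). The gripper opens to 85 mm and grips with 20 to 120 N. Pads are 22 mm wide; open, the fingers measure 114 mm over their backs; the gripper's body (76 mm by 85 mm) begins 54 mm behind the grasp point. The pads swing forward as they close: fully open they stand 13 mm farther back than shut.
Start: joints at [-76.753, 17.945, 2.641, 74.691, 0, 82.002], TCP at [208.356, -535.966, 231.323] pointing down, gripper open.
Joint ranges: [-158.12, 158.12], [-49.38, 96.58], [-58.88, 72.47], [-126.05, 133.96], [-84.25, 85.87], [-180, 180]. Speed limits (degrees/s): [147.25, 147.25, 180, 180, 180, 180].

INTERFACE

Orientations are given as a 3x3 rotation matrix whose columns are the frame's x, y, z axes.
In Python, from bench import monitor, imaging, hand_in, find_in gives the robot as it stands.
- The arm moves only by the tool drive_tool, never from a script. Its arguments are lists of equal length, an entry for each row: "jaw": the closure, from -1 (fully open) to 1 (shut); "linear": the shift along the tool's x, y, z in mm, a list of three; "roll": the turn about the tool's x in rad. A call has exactly 5 rows; each row shifts and turns the commanded pose from where the row before left it, along the tool's axes as they then stand; what a row does not reach is not made up. A row lasts 1/8 s, in which the tool goes at most 62.5 mm and 10.7 degrees, less where a joint would pass 70% of its speed; a pose out of reach is approached as far as the arm can. A call is refused whole if a number of a shift passes 62.5 or a number of a turn 0.188, either way. A call with a gripper value outside its range is refused whole. The fingers move at their own pace and stop on an object; the grip force is fixed at half the most. Time passes only in rows, so rows that do not move let the fingers close, or fill a call up. It gives the time, the measured TCP pose, the force and the opening at its end, in the units of the state.
- monitor.read_state(): the state, without advancing time (a new reading comes with each control period).
- imaging.camera(name): name is "side" or "top" or "wrist"; returns the picture (420x560x3 uint8, red, green, blue); there is no depth.
- imaging.camera_info(name): a dict with "mtx" (3x3 intrinsics, pixels), "dist_coeffs" ([k1, k2, p1, p2, k3] as OpenCV has them; the pictures are not rectified), "rvec" (rotation vector, rad) and "tvec" (3), from world to camera coordinates, as OpenCV has them. Camera axes: x right, y down, z forward; pixel columns grow to the right and rows downward; lengths in mm; the calibration is good to about 2 mm. A picture is of the moment at which its call begins: read the wrist's pose just before it. camera_info takes no time and is no camera call; for the wrist camera it gives the pose at the moment of the call.
- hand_in(): hands the job in, once; it reports no verdict.
Trained networks look in the newest picture that a camera, given by its name, has taken for a name from the list of things; names that differ only in an ending like _2 or _b are one class to them, and where a whole thing is asked for, a point or a joint stands for the part that bears it (a point fixed in the world has none). Each returns a list of dicts, best first, with "score" (0 to 1); they miss things now and then, are a little off and sometimes report something else, mostly with a low value. They report only what shows in the picture. A call takes as long as a camera call. They do not tell look-alikes from the thing itself.
- find_in(camera, name): "box" ([centre column, centre row, width, height] in pixels, round what is visible of it).
The state is a dict: "time_s": time; "q": joint angles; "dq": joint speeds; "effort": joint torques, N m; "ee_pos": TCP position; "ee_rot": TCP orientation; "ft_force": force on the tool from outside, world axes, zero at the start; "moment": the same for the moment, N m; "opening": finger opening in mm.
Only numpy, scipy, OpenCV 4.12 (cv2) and the standard library are available. Lean on these libraries where they do the work, as an engineer would, in place of code of your own. Each camera call takes 0.05 s, during which the arm holds its last target.

TASK

Close the filter cassettes in the bar-clamp press: move the amber jar off the press onto the small square marked by a pair of yellow tape corners beside it, stand all the cassettes, caps still proud, in line between the jaws, and squeeze and let go the trigger until the jaw has pressed every cap fully home. Then press the release tab so the jaw slides all the way back, and stand the closed cassettes in the white tray. Let the trigger move the jaw, never push it, and leave the other things on the bench where they are.

Things in the scene. Friction and masses are not known exactly. Their poses are not given: they have to be found in the camera images.
- press: Bar-clamp press, fixed: steel-grey base 383 x 120 x 20 mm, its top (z = 20 mm) is the bed; origin on its centre line at the bench. +x runs along the bar from fixed jaw to handle, all centred on y = 0. Fixed steel jaw (40 mm high) has its face at x = -138 mm; moving jaw (to z = 56 mm) starts at x = +4 mm. Grey head x 30 to 117, to z = 100 mm; grey grip and black trigger stand up to z = 168 mm.
- jaw (a joint): Travel of the moving jaw towards the fixed jaw (m), 0 fully back to 0.075. A ratchet holds it against a 2 to 4 N return spring; each full squeeze and full return of the trigger walks it 8 mm; on a part it pushes with about 10 N, then slips. While the release tab is held down and the trigger let go it springs back to 0 in 1 s.
- trigger (a joint): Trigger angle (rad): 0 let go, 0.40 fully squeezed; sprung, 5 to 16 N; must come back below 0.05 between squeezes. A 16 mm wide black lever, pivot at press x = 62, z = 92 mm, on the jaw side of the grip: at squeezing height its outer face is at press x = 44 mm let go (leaning out by 0.2 rad), 68 mm squeezed.
- grip_squeeze (a point): Middle of the fixed grip's outer (rear) face at squeezing height, press x = 99, z = 150 mm; grip 14 mm thick, 24 mm wide. Trigger and grip are squeezed together along the press's x: 55 mm across when let go, 31 mm when fully squeezed.
- tab (a joint): Release tab angle (rad): 0 at rest, 0.17 fully down (its pad goes down 8 mm, 3 to 12 N). The jaw is freed from about 0.13 on.
- tab_top (a point): Top centre of the release tab's grey ribbed pad (26 x 22 mm) behind the grip, press x = 172, z = 66 mm; pressed straight down.
- jar_mid (a point): Centre (half-way up) of the squat amber jar: 54 mm diameter, 44 mm tall, white cap, about 0.12 kg; it stands on the press bed at the start.
- jar_place: Place for the jar: square of about 104 mm on the bench with two opposite corners taped yellow; origin at its centre, on the bench.
- tray: White open tray, fixed, 120 (x) x 200 (y) x 22 mm high, walls and floor 3 mm; origin under its centre.
- cass1_mid (a point): Filter cassette: white square-sided base 28 (x) x 40 (y) x 28 mm (z) with a round pale cap 26 mm across on its +x face; this point is the centre of the base, 14 mm up. The cap's outer face is 26 mm along +x when proud, 22 mm when home; 40 mm long in all, 36 closed; 65 g. Two or three of the four are present.
- cap1 (a joint): How far the cap of cassette 1 is pressed in (m): 0 proud, 0.004 fully home; stiff (about 5 N), stays where it is pushed.
- cass2_mid (a point): Another cassette, the same as cassette 1; centre of its base.
- cap2 (a joint): How far the cap of cassette 2 is pressed in (m): 0 proud, 0.004 fully home; stiff (about 5 N), stays where it is pushed.
- cass3_mid (a point): Another cassette, the same as cassette 1; centre of its base.
- cap3 (a joint): How far the cap of cassette 3 is pressed in (m): 0 proud, 0.004 fully home; stiff (about 5 N), stays where it is pushed.
- cass4_mid (a point): Another cassette, the same as cassette 1; centre of its base.
- cap4 (a joint): How far the cap of cassette 4 is pressed in (m): 0 proud, 0.004 fully home; stiff (about 5 N), stays where it is pushed.
- weight_big: Steel knob weight, 30 mm wide, 46 mm tall; not part of the job, leave it where it is. Origin under its centre.
- weight_small: Steel knob weight, 22 mm wide, 34 mm tall; not part of the job, leave it where it is. Origin under its centre.
- weight_case: Wooden case 70 x 130 x 35 mm; not part of the job, leave it where it is. Origin under its centre.
- timer: White timer 50 x 70 x 20 mm; not part of the job, leave it where it is. Origin under its centre.
- marker: Marker pen 117 mm long, lying; not part of the job, leave it where it is. Origin under its centre.
- dish: Small steel dish, 60 mm wide, 14 mm high; not part of the job, leave it where it is. Origin under its centre.
- vial: Clear vial, 28 mm wide, 45 mm tall, black cap; not part of the job, leave it where it is. Origin under its centre.
Not all that is in view belongs to the job. Leave any brown or green look-alike of the part that bears jar_mid alone.

How it is judged (in metres and radians):
On the way, in this order (a step that is already met when the one before it is completed fails the run):
1. all cassettes stand in line between the jaws, caps still proud (x of cass1_mid in the frame of press between -0.138 and 0 m and y of cass1_mid in the frame of press between -0.012 and 0.012 m and z of cass1_mid in the frame of press between 0.028 and 0.04 m and angle between each of cass1_mid, cass2_mid, cass3_mid, cass4_mid's own z axis and vertical below 0.15 rad and angle between the x axis of each of cass1_mid, cass2_mid, cass3_mid, cass4_mid and the x axis of press, either way round below 0.25 rad and value of joint each of cap1, cap2, cap3, cap4 below 0.0015 m and x of cass2_mid in the frame of press between -0.138 and 0 m and y of cass2_mid in the frame of press between -0.012 and 0.012 m and z of cass2_mid in the frame of press between 0.028 and 0.04 m and x of cass3_mid in the frame of press between -0.138 and 0 m and y of cass3_mid in the frame of press between -0.012 and 0.012 m and z of cass3_mid in the frame of press between 0.028 and 0.04 m and x of cass4_mid in the frame of press between -0.138 and 0 m and y of cass4_mid in the frame of press between -0.012 and 0.012 m and z of cass4_mid in the frame of press between 0.028 and 0.04 m), for 0.2 s.
2. the jaw has walked up and pressed every cap home (value of joint jaw above 0.012 m and x of cass1_mid in the frame of press between -0.138 and 0 m and y of cass1_mid in the frame of press between -0.012 and 0.012 m and z of cass1_mid in the frame of press between 0.028 and 0.04 m and angle between each of cass1_mid, cass2_mid, cass3_mid, cass4_mid's own z axis and vertical below 0.15 rad and value of joint each of cap1, cap2, cap3, cap4 above 0.0032 m and x of cass2_mid in the frame of press between -0.138 and 0 m and y of cass2_mid in the frame of press between -0.012 and 0.012 m and z of cass2_mid in the frame of press between 0.028 and 0.04 m and x of cass3_mid in the frame of press between -0.138 and 0 m and y of cass3_mid in the frame of press between -0.012 and 0.012 m and z of cass3_mid in the frame of press between 0.028 and 0.04 m and x of cass4_mid in the frame of press between -0.138 and 0 m and y of cass4_mid in the frame of press between -0.012 and 0.012 m and z of cass4_mid in the frame of press between 0.028 and 0.04 m), for 0.2 s.
3. the release tab has let the jaw all the way back (value of joint jaw below 0.004 m), for 0.2 s.
At the end, for the whole second after the job is handed in: Every cassette present stands upright on the tray's floor with its cap pressed in at least 3.2 mm of 4, the jaw is back within 4 mm of fully open, the jar stands upright wholly inside the taped square (its centre within 25 mm of the centre along each side), all at rest (value of joint jaw below 0.004 m and x of jar_mid in the frame of jar_place between -0.025 and 0.025 m and y of jar_mid in the frame of jar_place between -0.025 and 0.025 m and height (world z) of jar_mid below 0.028 m and angle between jar_mid's own z axis and vertical below 0.1 rad and linear speed of each of jar, cass1, cass2, cass3, cass4 below 0.02 m/s and x of cass1_mid in the frame of tray between -0.045 and 0.045 m and y of cass1_mid in the frame of tray between -0.086 and 0.086 m and z of cass1_mid in the frame of tray between 0.012 and 0.022 m and angle between each of cass1_mid, cass2_mid, cass3_mid, cass4_mid's own z axis and vertical below 0.15 rad and value of joint each of cap1, cap2, cap3, cap4 above 0.0032 m and x of cass2_mid in the frame of tray between -0.045 and 0.045 m and y of cass2_mid in the frame of tray between -0.086 and 0.086 m and z of cass2_mid in the frame of tray between 0.012 and 0.022 m and x of cass3_mid in the frame of tray between -0.045 and 0.045 m and y of cass3_mid in the frame of tray between -0.086 and 0.086 m and z of cass3_mid in the frame of tray between 0.012 and 0.022 m and x of cass4_mid in the frame of tray between -0.045 and 0.045 m and y of cass4_mid in the frame of tray between -0.086 and 0.086 m and z of cass4_mid in the frame of tray between 0.012 and 0.022 m); the robot touches nothing.
It fails at once if the robot pushed the moving jaw or its bar itself (contact force between any of the fingers, the arm and jaw above 8 N).
It fails at once if another thing on the bench was moved more than 30 mm (distance of any of weight_big, weight_small, weight_case, timer, marker, dish, vial from where it was at the start of the episode above 0.03 m).
Of cass1, cass2, cass3, cass4 only 2 to 3 are there at a start; the rules pass over those that are not, and their reading is None.
At some moment in a run one of jar, cass1, cass2, cass3, cass4 may be knocked a few centimetres aside while the robot is not near it.
It also fails if it takes over 210 s, if anything falls off the work surface, if the arm or the gripper's body presses on something with over 40 N, if the wrist force passes 120 N, or if a joint passes its speed limit or range.

## Working session

There is one attempt and no reset: what is moved stays moved. The work goes in short steps, Python scripts to look and compute and a tool call to move; the robot and the scene stay as the last step left them, time stands still between calls to the robot, and variables do not carry over. Pictures are saved under pics/ and viewed, and the job is handed in when it is done.

Besides the shell and the picture viewer there is one more tool, called after ">>>" by a JSON object that holds its "name" and its "arguments", one argument or row to a line. drive_tool: Moves the arm, as the interface text tells. Its arguments: {"type":"object","properties":{"jaw":{"type":"array"},"linear":{"type":"array"},"roll":{"type":"array"}},"required":["jaw","linear","roll"]}

```bash
ls; mkdir -p pics; cat > h.py <<'E'
import numpy as np, cv2
from bench import monitor, imaging, find_in
def info(n):
    c=imaging.camera_info(n); return {k:np.array(v,float) for k,v in c.items() if k in('mtx','dist_coeffs','rvec','tvec')}
def shot(n,f):
    im=imaging.camera(n); cv2.imwrite('pics/'+f,im[:,:,::-1]); return im
def ray(c,uv):
    p=cv2.undistortPoints(np.array(uv,float).reshape(-1,1,2),c['mtx'],c['dist_coeffs']).reshape(-1,2)
    R=cv2.Rodrigues(c['rvec'])[0]; o=-R.T@c['tvec'].reshape(3)
    d=np.c_[p,np.ones(len(p))]@R
    return o,d
def atz(c,uv,z):
    o,d=ray(c,uv); t=(z-o[2])/d[:,2]; return o+d*t[:,None]
def proj(c,P):
    return cv2.projectPoints(np.array(P,float).reshape(-1,1,3),c['rvec'],c['tvec'],c['mtx'],c['dist_coeffs'])[0].reshape(-1,2)
E
python3 - <<'E'
from h import *
for n in('top','side','wrist'):
    shot(n,n+'0.png'); c=info(n); R=cv2.Rodrigues(c['rvec'])[0]; print(n,c['mtx'][0,0],(-R.T@c['tvec'].reshape(3)).round(),R.round(2).tolist())
    if n!='wrist':
        for t in['press','jar_mid','jar_place','tray','cass1_mid','tab','trigger','jaw','weight_big']:
            print(t,[(np.round(d['box']).tolist(),round(d['score'],2)) for d in find_in(n,t)][:5])
print(monitor.read_state())
E
```

```text
pics
top 458.0033558014059 [ 388.  -58. 1271.] [[-0.01, -1.0, 0.01], [-0.99, 0.01, -0.16], [0.16, -0.01, -0.99]]
press [([260.0, 198.0, 137.0, 45.0], 0.64)]
jar_mid [([341.0, 274.0, 24.0, 18.0], 0.59), ([292.0, 197.0, 22.0, 22.0], 0.57), ([262.0, 244.0, 22.0, 24.0], 0.54)]
jar_place [([365.0, 212.0, 40.0, 34.0], 0.64), ([260.0, 198.0, 138.0, 46.0], 0.21)]
tray [([158.0, 265.0, 75.0, 48.0], 0.69)]
cass1_mid []
tab []
trigger [([383.0, 170.0, 14.0, 13.0], 0.55), ([247.0, 190.0, 4.0, 7.0], 0.54), ([304.0, 305.0, 17.0, 25.0], 0.23)]
jaw [([264.0, 197.0, 9.0, 14.0], 0.71), ([363.0, 258.0, 12.0, 15.0], 0.6)]
weight_big []
side 453.3141221835663 [  6. 500. 750.] [[-0.7, -0.72, -0.01], [-0.45, 0.45, -0.77], [0.56, -0.53, -0.64]]
press [([251.0, 233.0, 153.0, 109.0], 0.94)]
jar_mid [([378.0, 226.0, 18.0, 25.0], 0.95), ([280.0, 203.0, 20.0, 23.0], 0.74), ([294.0, 252.0, 25.0, 30.0], 0.56)]
jar_place [([338.0, 244.0, 6.0, 7.0], 0.63), ([344.0, 186.0, 49.0, 14.0], 0.49), ([238.0, 196.0, 16.0, 32.0], 0.3)]
tray [([204.0, 354.0, 125.0, 107.0], 0.72)]
cass1_mid []
tab [([205.0, 241.0, 28.0, 13.0], 
[... 320 characters left out ...]
657e+00,  7.46915046e+01,
        9.11382648e-04,  8.19997703e+01]), 'dq': array([-0.00850998,  0.06010985,  0.06844831, -0.06130877, -0.07850959,
       -0.02861068]), 'effort': array([-6.91690366e-05, -4.80478334e+01,  2.98819292e+01,  3.58967418e-04,
       -2.10443682e-05, -7.94475653e-06]), 'ee_pos': array([ 208.34349475, -535.97213311,  231.322945  ]), 'ee_rot': array([[ 3.53396261e-05,  3.62355747e-01, -9.32039866e-01],
       [-8.07164003e-05, -9.32039862e-01, -3.62355749e-01],
       [-9.99999996e-01,  8.80364195e-05, -3.68988870e-06]]), 'ft_force': array([-0.94242562,  0.24077475, -0.16483442]), 'moment': array([-0.03862734, -0.03854487, -0.0486192 ]), 'opening': 85.01193072511488}
```

View pics/top0.png

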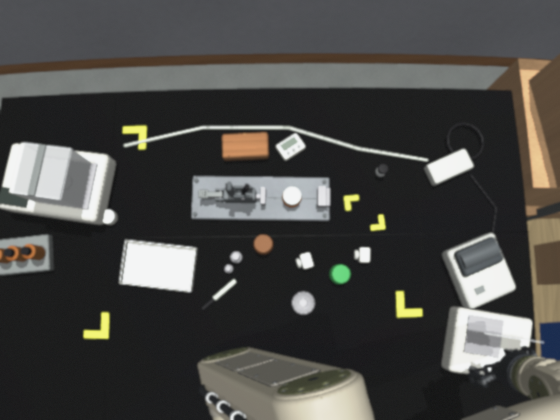

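View pics/side0.png

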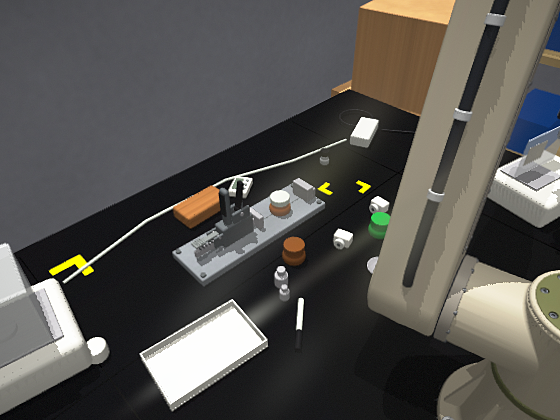

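View pics/wrist0.png

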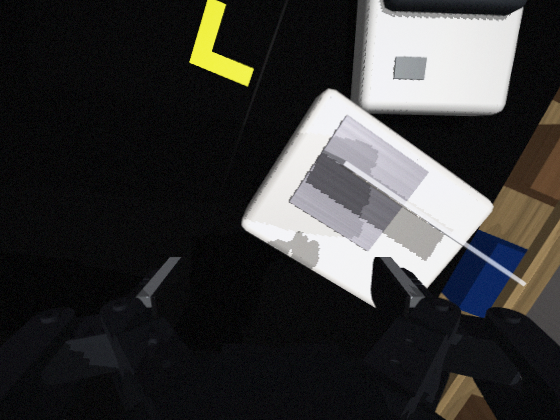

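```bash
python3 - <<'E'
import cv2
for n,(a,b,c,d) in {'top':(120,330,100,440),'side':(150,420,120,460)}.items():
    im=cv2.imread(f'pics/{n}0.png')[a:b,c:d]; s=min(800/im.shape[1],600/im.shape[0])
    cv2.imwrite(f'pics/{n}0c.png',cv2.resize(im,None,fx=s,fy=s,interpolation=cv2.INTER_CUBIC)); print(n,s)
E
```

```text
top 2.3529411764705883
side 2.2222222222222223
```

View pics/top0c.png

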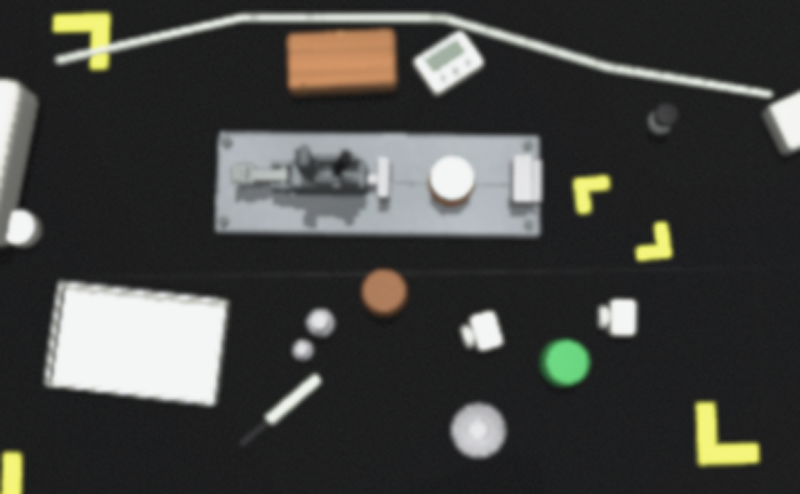

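View pics/side0c.png

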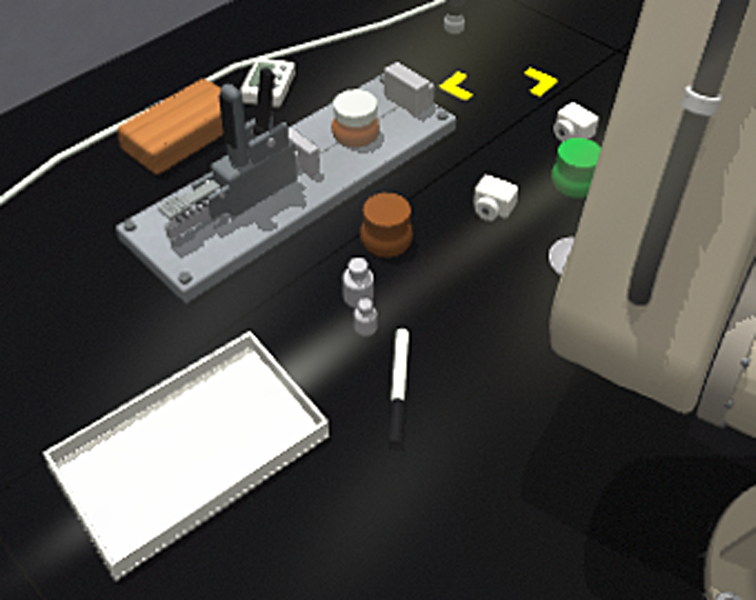

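Top view: the press has the white-capped jar on it at (292,197). Brown (263,243) and green (340,274) jars are look-alikes. Cassettes are at (305,261) and (363,255). The yellow place is at about (365,212) and the tray at (158,265). A third cassette may be hidden under the arm.

```bash
python3 - <<'E'
from h import *
c=info('top')
print('bed corners',atz(c,[(192.6,175.7),(329.5,177.4),(329.5,220.3),(191.4,219.4)],20).round(1).tolist())
print('jar top',atz(c,[(292,196)],44+20).round(1))
print('cass',atz(c,[(306.5,260.5),(365,254.5)],28).round(1).tolist())
print('place',atz(c,[(345,197),(384,229.5)],0).round(1).tolist())
print('tray',atz(c,[(126,240),(196.5,247),(191.5,291.5),(119.5,283.5)],22).round(1).tolist())
print('jars',atz(c,[(263,243),(340,274)],44).round(1).tolist())
E
```

```text
bed corners [[698.4, 171.0, 20.0], [688.1, -214.2, 20.0], [566.3, -210.1, 20.0], [574.1, 172.2, 20.0]]
jar top [[ 627.5 -105.9   64. ]]
cass [[456.1, -143.2, 28.0], [469.5, -303.5, 28.0]]
place [[635.3, -259.0, 0.0], [540.7, -366.3, 0.0]]
tray [[518.3, 354.7, 22.0], [497.1, 156.7, 22.0], [376.4, 169.4, 22.0], [398.5, 369.6, 22.0]]
jars [[503.9, -26.3, 44.0], [417.6, -230.9, 44.0]]
```

```bash
cat > plan.py <<'E'
import sys,json
from h import *
# usage: plan.py x y z zang_deg [maxstep]
def plan(p,a,x,y,z,zang,maxs=55):
    da=(zang-a+180)%360-180
    roll=-np.radians(da)
    P=np.array(p,float);T=np.array([x,y,z],float)
    n=max(1,int(np.ceil(max(np.linalg.norm(T-P)/maxs,abs(roll)/0.17))));n5=int(np.ceil(n/5)*5)
    rows=[];cp=P.copy();ca=np.radians(a)
    for i in range(n):
        d=(T-cp)/(n-i)
        zz=np.array([np.cos(ca),np.sin(ca),0]);yy=np.array([-np.sin(ca),np.cos(ca),0]); 
        yy=np.cross(zz,[0,0,-1.])
        l=[float(round(-d[2],0 if i<n-1 else 1)),float(round(d@yy,0 if i<n-1 else 1)),float(round(d@zz,0 if i<n-1 else 1))]
        r=round((roll)/n,3)
        cp=cp+np.array([0,0,-1])*l[0]+yy*l[1]+zz*l[2]; ca-=r
        rows.append((l,r))
    while len(rows)<n5: rows.append(([0,0,0],0))
    for k in range(0,n5,5):
        print('linear',json.dumps([r[0] for r in rows[k:k+5]]),'roll',[r[1] for r in rows[k:k+5]])
def cur():
    s=monitor.read_state();R=s['ee_rot'];p=s['ee_pos']
    return s,p,np.degrees(np.arctan2(R[1,2],R[0,2]))
if __name__=='__main__':
    s,p,a=cur()
    print('t',s['time_s'],'p',np.round(p,1),'zang',round(a,2),'op',round(s['opening'],1),'q',np.round(s['q']),'F',np.round(s['ft_force'],1),'tilt',np.round(s['ee_rot'][:,0],3))
    if len(sys.argv)>4: plan(p,a,*map(float,sys.argv[1:]))
E
python3 plan.py 560 -150 300 -91.3
```

```text
t 1.05 p [ 208.3 -536.   231.3] zang -158.76 op 85.0 q [-77.  18.   3.  75.   0.  82.] F [-0.9  0.2 -0.2] tilt [ 0. -0. -1.]
linear [[-7.0, -23.0, -47.0], [-7.0, -18.0, -49.0], [-7.0, -12.0, -51.0], [-7.0, -6.0, -52.0], [-7.0, 1.0, -52.0]] roll [np.float64(-0.118), np.float64(-0.118), np.float64(-0.118), np.float64(-0.118), np.float64(-0.118)]
linear [[-7.0, 7.0, -52.0], [-7.0, 13.0, -51.0], [-7.0, 19.0, -49.0], [-6.0, 24.0, -46.0], [-6.7, 28.9, -42.4]] roll [np.float64(-0.118), np.float64(-0.118), np.float64(-0.118), np.float64(-0.118), np.float64(-0.118)]
```

>>> {"name": "drive_tool", "arguments": {
  "jaw": [-1,-1,-1,-1,-1],
  "linear": [
    [-7,-23,-47],
    [-7,-18,-49],
    [-7,-12,-51],
    [-7,-6,-52],
    [-7,1,-52]
  ],
  "roll": [-0.118,-0.118,-0.118,-0.118,-0.118]
}}

```text
time_s: 1.68
ee_pos: [384.9, -341.2, 266.7]
ee_rot: [[0.0, 0.822, -0.57], [-0.001, -0.57, -0.822], [-1.0, 0.001, 0.0]]
ft_force: [0.9, -0.6, 0.1]
opening: 85.3
```

>>> {"name": "drive_tool", "arguments": {
  "jaw": [-1,-1,-1,-1,-1],
  "linear": [
    [-7,7,-52],
    [-7,13,-51],
    [-7,19,-49],
    [-6,24,-46],
    [-6.7,29,-42]
  ],
  "roll": [-0.118,-0.118,-0.118,-0.118,-0.118]
}}

```text
time_s: 2.3
ee_pos: [561.0, -149.0, 300.3]
ee_rot: [[0.0, 1.0, -0.016], [-0.0, -0.016, -1.0], [-1.0, 0.0, 0.0]]
ft_force: [0.1, -0.7, 0.6]
opening: 85.1
```

```bash
sed -i 's/r=round((roll)\/n,3)/r=float(round(roll\/n,3))/' plan.py; python3 - <<'E'
from h import *
from plan import cur
s,p,a=cur();print(p,a,s['time_s'])
w=info('wrist');shot('wrist','wrist1.png');shot('top','top1.png');shot('side','side1.png')
import pickle;pickle.dump(w,open('w1.pkl','wb'))
for t in['press','jar_mid','jar_place','cass1_mid','jaw']:
  for n in('wrist','top','side'):
    print(n,t,[(np.round(d['box']).tolist(),round(d['score'],2)) for d in find_in(n,t)][:5])
E
```

```text
[ 561.04300491 -148.95287965  300.30862831] -90.91374766467713 2.3
wrist press []
top press [([241.0, 196.0, 97.0, 48.0], 0.97)]
side press [([247.0, 233.0, 152.0, 106.0], 0.63), ([340.0, 244.0, 11.0, 8.0], 0.43)]
wrist jar_mid [([127.0, 164.0, 39.0, 40.0], 0.69), ([185.0, 234.0, 43.0, 38.0], 0.63), ([337.0, 141.0, 43.0, 42.0], 0.59), ([236.0, 80.0, 44.0, 46.0], 0.58)]
top jar_mid [([257.0, 240.0, 8.0, 6.0], 0.57), ([347.0, 275.0, 4.0, 6.0], 0.42)]
side jar_mid [([294.0, 251.0, 24.0, 26.0], 0.83), ([279.0, 203.0, 19.0, 24.0], 0.8)]
wrist jar_place [([303.0, 274.0, 62.0, 61.0], 0.63), ([440.0, 138.0, 59.0, 60.0], 0.42)]
top jar_place [([219.0, 295.0, 36.0, 32.0], 0.75), ([378.0, 222.0, 14.0, 14.0], 0.7)]
side jar_place [([249.0, 230.0, 150.0, 108.0], 0.64), ([341.0, 188.0, 45.0, 14.0], 0.47)]
wrist cass1_mid []
top cass1_mid []
side cass1_mid [([250.0, 231.0, 154.0, 109.0], 0.2)]
wrist jaw [([338.0, 76.0, 44.0, 25.0], 0.87), ([336.0, 142.0, 46.0, 42.0], 0.64), ([336.0, 112.0, 101.0, 222.0], 0.32)]
top jaw [([266.0, 198.0, 12.0, 14.0], 0.59), ([241.0, 197.0, 98.0, 42.0], 0.21)]
side jaw [([229.0, 234.0, 64.0, 48.0], 0.71)]
```

View pics/wrist1.png

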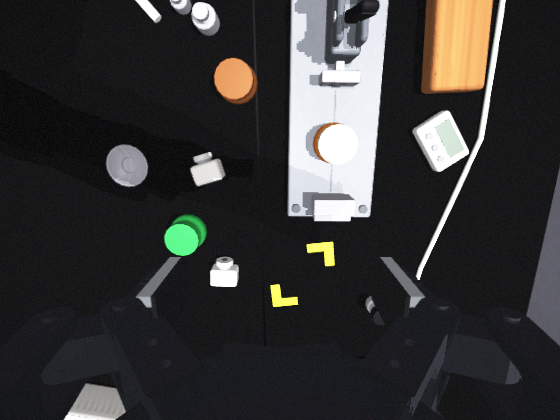

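View pics/top1.png

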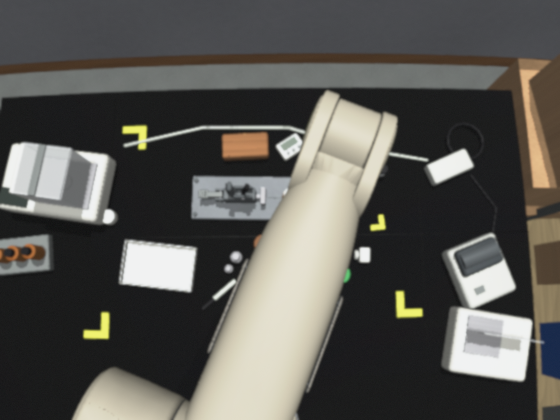

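View pics/side1.png

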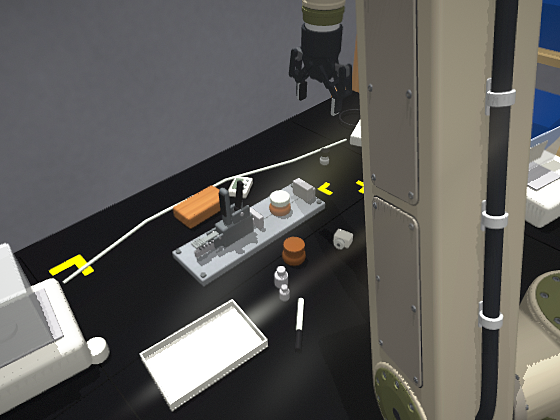

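```bash
python3 - <<'E'
import cv2
im=cv2.imread('pics/wrist1.png')
a=cv2.resize(im[130:310,150:350],None,fx=4,fy=4,interpolation=cv2.INTER_CUBIC)[:600]
cv2.imwrite('pics/w1a.png',a)
b=cv2.resize(im[0:230,270:400],None,fx=2.6,fy=2.6,interpolation=cv2.INTER_CUBIC)
cv2.imwrite('pics/w1b.png',b)
E
```

```text
(no output)
```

View pics/w1a.png

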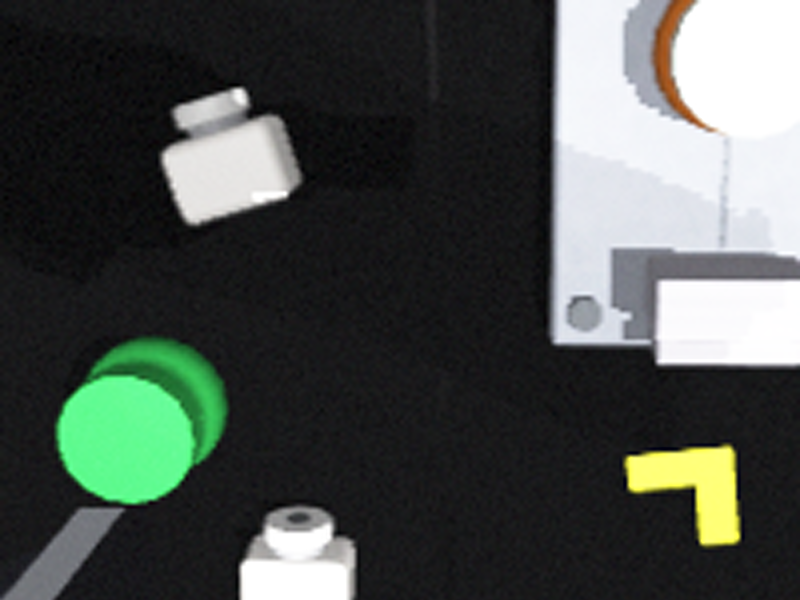

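View pics/w1b.png

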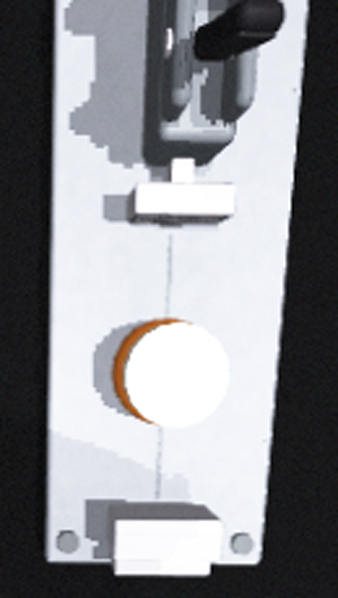

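```bash
cat > ov.py <<'E'
from h import *
def cassette(x,y,yaw,z0=0,capin=0):
    # yaw: direction of cap axis deg
    c,s=np.cos(np.radians(yaw)),np.sin(np.radians(yaw)); R=np.array([[c,-s],[s,c]])
    P=[]
    for dz in(0,28):
        for dx,dy in((-14,-20),(14,-20),(14,20),(-14,20)): P.append([*(R@[dx,dy]+[x,y]),z0+dz])
    cap=[[*(R@[26-capin,13*np.cos(t)]+[x,y]),z0+14+13*np.sin(t)] for t in np.linspace(0,6.28,24)]
    return np.array(P),np.array(cap)
def draw(im,c,P,cap=None,off=(0,0),s=1,col=(0,0,255)):
    f=lambda Q:((proj(c,Q)-off)*s).astype(np.int32)
    p=f(P)
    cv2.polylines(im,[p[:4]],True,col);cv2.polylines(im,[p[4:8]],True,(255,0,0))
    for i in range(4): cv2.line(im,tuple(map(int,p[i])),tuple(map(int,p[i+4])),(0,255,0))
    if cap is not None: cv2.polylines(im,[f(cap)],True,(0,255,255))
E
python3 - <<'E'
from ov import *; import pickle
w=pickle.load(open('w1.pkl','rb'))
q=np.array([(165,152),(283,115),(298,190),(190,223)])/4+(150,130)
t=atz(w,q,28);print('A',t.round(1).tolist(),t.mean(0).round(1))
print('jar',atz(w,[(338,143)],64).round(1))
print('bedcorn',atz(w,[(288.5,216),(370.8,216.5)],20).round(1).tolist(),'seam',atz(w,[(335.4,90.4),(330.8,192.3)],20).round(1).tolist())
cA=cassette(*t.mean(0)[:2],105)
im=cv2.imread('pics/wrist1.png')
B=atz(w,[(225,275)],28)[0];print(B)
cB=cassette(B[0],B[1],89)
print('place',atz(w,[(334,243.5),(272,306)],0).round(1).tolist())
o=(170,130);a=cv2.resize(im[130:300,170:290],None,fx=4,fy=4,interpolation=cv2.INTER_CUBIC)
b=a.copy()
for q in(cA,cB): draw(a,w,q[0],q[1],o,4)
cv2.imwrite('pics/ov1.png',np.hstack([a,b])[:,:])
b=cv2.resize(im[220:330,250:400],None,fx=4,fy=4);cv2.imwrite('pics/pl.png',b)
E
```

```text
A [[441.5, -133.9, 28.0], [482.4, -122.2, 28.0], [485.9, -147.7, 28.0], [447.9, -158.5, 28.0]] [ 464.4 -140.6   28. ]
jar [[ 633.  -101.9   64. ]]
bedcorn [[573.2, -206.2, 20.0], [692.2, -208.8, 20.0]] seam [[635.6, -37.1, 20.0], [633.3, -172.2, 20.0]]
[ 477.34801611 -294.38235466   28.        ]
place [[644.0, -257.5, 0.0], [545.4, -366.1, 0.0]]
```

View pics/ov1.png

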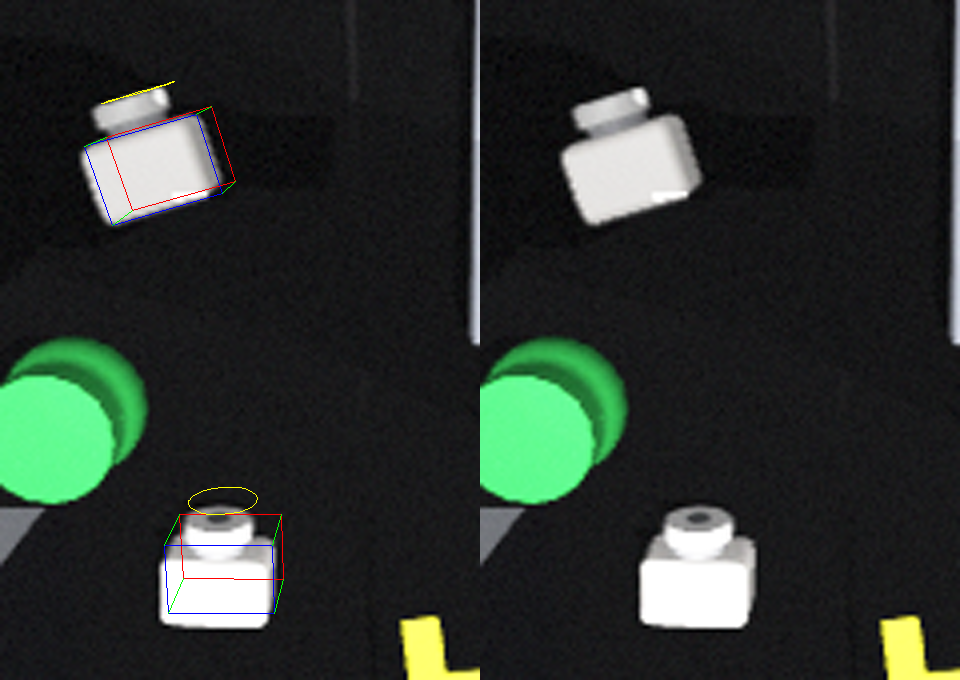

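View pics/pl.png

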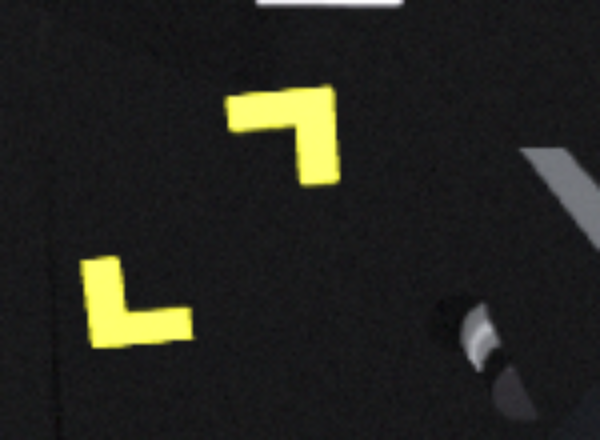

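```bash
python3 plan.py 630 -104 140 -91.3; python3 - <<'E'
from h import *; import pickle
w=pickle.load(open('w1.pkl','rb')); print(proj(w,[[561,-149,300.3],[561+42,-149,313],[561-42,-149,313]]))
E
```

```text
t 3.2 p [ 559.9 -150.5  300. ] zang -91.16 op 85.6 q [-23.  18.  12.  84.  -0.  68.] F [-0.4  0.3  0.6] tilt [ 0. -0. -1.]
linear [[40.0, 17.0, -12.0], [40.0, 17.0, -12.0], [40.0, 18.0, -12.0], [40.0, 17.0, -12.0], [0, 0, 0]] roll [0.001, 0.001, 0.001, 0.001, 0]
[[278.70901794 263.09537998]
 [368.73761869 273.427467  ]
 [188.67851058 275.94084646]]
```

>>> {"name": "drive_tool", "arguments": {
  "jaw": [-1,-1,-1,-1,-1],
  "linear": [
    [40,17,-12],
    [40,17,-12],
    [40,17,-12],
    [40,18,-11],
    [0,0,0]
  ],
  "roll": [0,0,0,0,0]
}}

```text
time_s: 3.82
ee_pos: [628.2, -103.3, 136.0]
ee_rot: [[-0.007, 1.0, -0.018], [0.002, -0.018, -1.0], [-1.0, -0.007, -0.002]]
ft_force: [0.7, 0.4, -0.4]
opening: 85.3
```

```bash
cat > look.py <<'E'
import sys,pickle
from h import *
from plan import cur
imaging.camera('wrist')
s,p,a=cur();w=info('wrist');im=shot('wrist',sys.argv[1]+'.png');pickle.dump(w,open(sys.argv[1]+'.pkl','wb'))
print('t',s['time_s'],p.round(1),round(a,2),'op',round(s['opening'],1))
for t in sys.argv[2:]: print(t,[(np.round(d['box'],1).tolist(),round(d['score'],2)) for d in find_in('wrist',t)][:4])
E
python3 look.py w2 jar_mid
```

```text
t 3.875 [ 628.9 -104.2  138.5] -91.09 op 85.6
jar_mid [([126.0, 109.8, 87.9, 73.4], 0.88), ([85.1, 305.9, 33.3, 14.7], 0.73), ([284.8, 208.7, 65.5, 74.6], 0.6)]
```

View pics/w2.png

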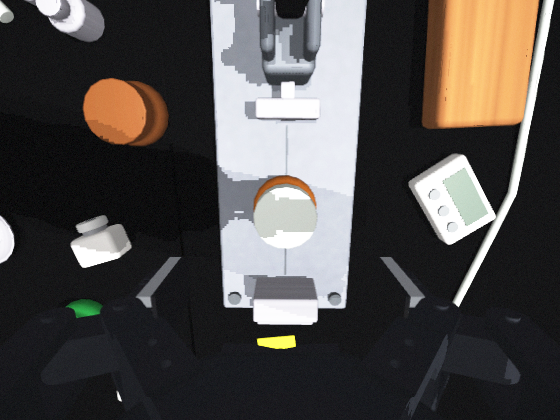

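```bash
python3 - <<'E'
from h import *; import pickle
w=pickle.load(open('w2.pkl','rb'))
print('jar',atz(w,[(285.5,216)],64).round(1), 'tcp now proj at jar plane',proj(w,[[628.9,-104.2,64]]))
print('bed',atz(w,[(222,305),(346,308),(234,298),(335,299)],20).round(1).tolist(),'seam',atz(w,[(286.5,130),(284,272)],20).round(1).tolist())
print('fixed jaw front?',atz(w,[(255,297),(315,297)],60).round(1).tolist(),atz(w,[(255,297),(315,297)],40).round(1).tolist())
print('mjaw',atz(w,[(256,117),(319,117),(256,101),(319,101)],56).round(1).tolist())
print('jaw fixed feet',atz(w,[(258,279),(318,279)],20).round(1).tolist())
E
```

```text
jar [[ 633.4 -101.1   64. ]] tcp now proj at jar plane [[279.51617945 220.08996707]]
bed [[571.1, -202.7, 20.0], [691.3, -208.0, 20.0], [583.2, -195.2, 20.0], [680.3, -197.9, 20.0]] seam [[635.6, -39.9, 20.0], [631.7, -168.5, 20.0]]
fixed jaw front? [[607.7, -170.4, 60.0], [656.5, -171.2, 60.0]] [[605.6, -182.4, 40.0], [658.8, -183.3, 40.0]]
mjaw [[613.6, -30.4, 56.0], [658.0, -31.2, 56.0], [614.0, -19.7, 56.0], [657.9, -20.5, 56.0]]
jaw fixed feet [[607.1, -175.4, 20.0], [663.6, -176.3, 20.0]]
```

```bash
python3 look.py w3 jar_mid; python3 - <<'E'
from h import *; import pickle
w=pickle.load(open('w3.pkl','rb'));im=cv2.imread('pics/w3.png')
o=np.array([210,90]);cv2.imwrite('pics/w3c.png',cv2.resize(im[90:320,210:370],None,fx=2.6,fy=2.6,interpolation=cv2.INTER_CUBIC))
g=cv2.cvtColor(im,cv2.COLOR_BGR2GRAY)
E
```

```text
t 4.025 [ 630.6 -105.5  142.1] -91.17 op 85.4
jar_mid [([282.9, 207.4, 61.1, 74.4], 0.83), ([123.3, 110.8, 89.6, 68.1], 0.78), ([82.5, 305.2, 39.8, 18.1], 0.69), ([5.5, 14.2, 11.1, 17.1], 0.21)]
```

View pics/w3c.png

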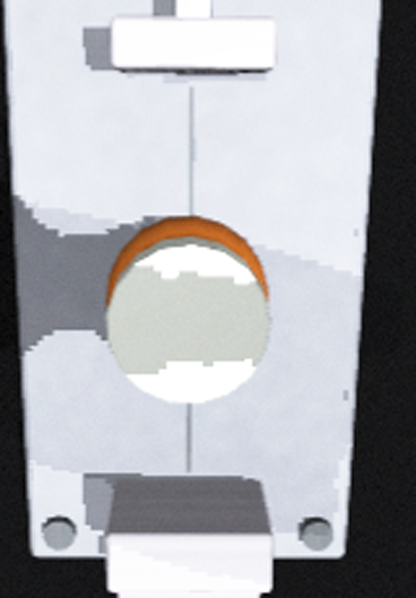

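```bash
python3 - <<'E'
from h import *; import pickle
w=pickle.load(open('w3.pkl','rb'))
f=lambda q:np.array(q)/2.6+[210,90]
print('jar',atz(w,f([(188,322)]),64).round(1))
print('bed',atz(w,f([(30,556),(345,556)]),20).round(1).tolist(),'seam',atz(w,f([(192,90),(189,470)]),20).round(1).tolist())
print('fixed jaw top front z?',[(z,atz(w,f([(106,534),(271,534)]),z).round(1).tolist()) for z in(40,60)])
print('foot',atz(w,f([(112,477),(268,477)]),20).round(1).tolist())
print('mjaw top front',atz(w,f([(110,68),(275,68)]),56).round(1).tolist())
t=info('top')
print('proj back in top',proj(t,[[630,-105,64]]))
E
```

```text
jar [[ 633.2 -101.9   64. ]]
bed [[572.3, -205.1, 20.0], [691.2, -207.6, 20.0]] seam [[636.1, -37.1, 20.0], [632.8, -170.6, 20.0]]
fixed jaw top front z? [(40, [[603.7, -184.4, 40.0], [660.7, -185.6, 40.0]]), (60, [[606.0, -172.5, 60.0], [658.4, -173.6, 60.0]])]
foot [[604.6, -172.9, 20.0], [661.7, -174.1, 20.0]]
mjaw top front [[613.1, -31.1, 56.0], [658.5, -32.0, 56.0]]
proj back in top [[291.65246524 195.07633887]]
```

```bash
python3 plan.py 631.5 -103 26 -91.3 30
```

```text
t 4.125 p [ 630.6 -105.6  142.2] zang -91.19 op 85.6 q [-17.  27.   3.  66.  -0.  74.] F [-0.5  0.8  0.2] tilt [ 0.003 -0.001 -1.   ]
linear [[29.0, 0.0, -1.0], [29.0, 0.0, -1.0], [29.0, 0.0, -0.0], [29.2, 0.8, -0.6], [0, 0, 0]] roll [0.001, 0.001, 0.001, 0.001, 0]
```

>>> {"name": "drive_tool", "arguments": {
  "jaw": [-1,-1,-1,-1,-1],
  "linear": [
    [29,0,-1],
    [29,0,-1],
    [29,0.5,-0.5],
    [29,0.5,0],
    [0,0,0]
  ],
  "roll": [0,0,0,0,0]
}}

```text
time_s: 4.75
ee_pos: [629.4, -102.3, 22.9]
ee_rot: [[-0.003, 1.0, -0.021], [0.001, -0.021, -1.0], [-1.0, -0.003, -0.001]]
ft_force: [0.3, 0.5, 0.6]
opening: 85.4
```

>>> {"name": "drive_tool", "arguments": {
  "jaw": [1,1,1,1,1],
  "linear": [
    [0,0,0],
    [0,0,0],
    [0,0,0],
    [0,0,0],
    [0,0,0]
  ],
  "roll": [0,0,0,0,0]
}}

```text
time_s: 5.38
ee_pos: [632.4, -102.9, 27.0]
ee_rot: [[0.004, 1.0, -0.02], [-0.002, -0.02, -1.0], [-1.0, 0.004, 0.001]]
ft_force: [-2.2, 0.3, 7.7]
opening: 50.0
```

```bash
python3 look.py w4; python3 plan.py 631 -104 130 -91.3 
```

```text
t 5.425 [ 632.4 -102.9   27. ] -91.15 op 50.2
t 5.475 p [ 632.4 -102.9   27. ] zang -91.15 op 50.0 q [-16.  32.  -5.  52.  -0.  75.] F [-2.7 -0.5  6.3] tilt [ 0.004 -0.002 -1.   ]
linear [[-52.0, -1.0, 1.0], [-51.0, -0.4, 0.1], [0, 0, 0], [0, 0, 0], [0, 0, 0]] roll [0.001, 0.001, 0, 0, 0]
```

View pics/w4.png

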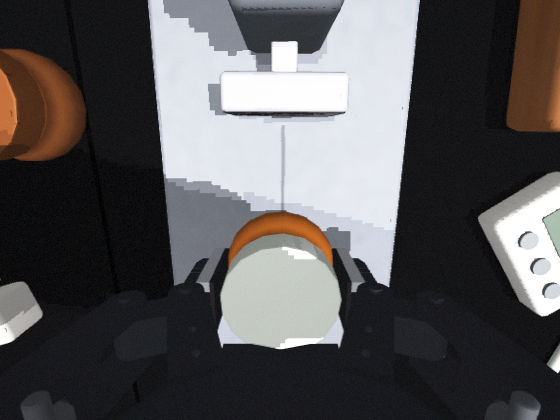

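```bash
python3 - <<'E'
from h import *; import pickle
w=pickle.load(open('w4.pkl','rb'))
print('jar',atz(w,[(281,291)],64).round(1),'mjaw',atz(w,[(222,113),(348,113)],56).round(1).tolist(),'seam',atz(w,[(283,126),(283,208)],20).round(1).tolist())
E
```

```text
jar [[633.3 -97.3  64. ]] mjaw [[613.8, -31.4, 56.0], [658.2, -32.2, 56.0]] seam [[635.7, -36.1, 20.0], [635.0, -76.0, 20.0]]
```

>>> {"name": "drive_tool", "arguments": {
  "jaw": [1,1,1,1,1],
  "linear": [
    [-25,0,0],
    [-50,0,0],
    [-35,0,0],
    [0,0,0],
    [0,0,0]
  ],
  "roll": [0,0,0,0,0]
}}

```text
time_s: 6.1
ee_pos: [630.8, -102.3, 134.0]
ee_rot: [[0.0, 1.0, -0.02], [-0.0, -0.02, -1.0], [-1.0, 0.0, 0.0]]
ft_force: [-0.1, -0.4, -1.5]
opening: 49.8
```

```bash
python3 plan.py 592 -312 100 -91.3; python3 look.py w5
```

```text
t 6.1 p [ 630.8 -102.3  134. ] zang -91.15 op 49.8 q [-16.  27.   3.  66.  -0.  75.] F [-0.1 -0.4 -1.5] tilt [ 0. -0. -1.]
linear [[9.0, -9.0, 53.0], [8.0, -8.0, 52.0], [9.0, -9.0, 53.0], [8.0, -8.3, 52.5], [0, 0, 0]] roll [0.001, 0.001, 0.001, 0.001, 0]
t 6.15 [ 630.3 -102.1  133.1] -91.14 op 49.1
```

View pics/w5.png

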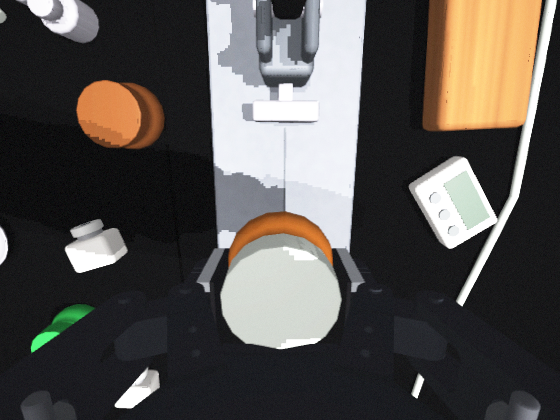

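>>> {"name": "drive_tool", "arguments": {
  "jaw": [1,1,1,1,1],
  "linear": [
    [9,-9,53],
    [8,-8,52],
    [9,-8,53],
    [8,-7,53],
    [0,0,0]
  ],
  "roll": [0,0,0,0,0]
}}

```text
time_s: 6.82
ee_pos: [592.6, -316.2, 97.1]
ee_rot: [[-0.003, 1.0, -0.026], [0.001, -0.026, -1.0], [-1.0, -0.003, -0.001]]
ft_force: [-1.3, 0.3, -1.1]
opening: 50.0
```

```bash
python3 plan.py 594 -313 8.5 -91.3 30
```

```text
t 6.825 p [ 592.6 -316.2   97.1] zang -91.47 op 50.0 q [-35.  32.   6.  64.  -0.  57.] F [-1.3  0.3 -1.1] tilt [-0.003  0.001 -1.   ]
linear [[30.0, 0.0, -1.0], [29.0, 1.0, -1.0], [29.6, 0.3, -1.2], [0, 0, 0], [0, 0, 0]] roll [-0.001, -0.001, -0.001, 0, 0]
```

>>> {"name": "drive_tool", "arguments": {
  "jaw": [1,1,1,1,1],
  "linear": [
    [28,0,-1],
    [28,0.5,-1],
    [20,0.5,-1],
    [10,0,0],
    [0,0,0]
  ],
  "roll": [0,0,0,0,0]
}}

```text
time_s: 7.45
ee_pos: [595.2, -308.6, 12.9]
ee_rot: [[-0.002, 1.0, -0.019], [0.001, -0.019, -1.0], [-1.0, -0.002, -0.001]]
ft_force: [0.5, 0.3, -0.7]
opening: 49.9
```

>>> {"name": "drive_tool", "arguments": {
  "jaw": [1,1,-1,-1,-1],
  "linear": [
    [2,0,0],
    [1,0,0],
    [0,0,0],
    [0,0,0],
    [0,0,0]
  ],
  "roll": [0,0,0,0,0]
}}

```text
time_s: 8.07
ee_pos: [596.0, -309.9, 11.4]
ee_rot: [[0.0, 1.0, -0.02], [-0.0, -0.02, -1.0], [-1.0, 0.001, 0.0]]
ft_force: [0.7, 0.2, -1.0]
opening: 85.1
```

>>> {"name": "drive_tool", "arguments": {
  "jaw": [-1,-1,-1,-1,-1],
  "linear": [
    [0,0,0],
    [-30,0,0],
    [-60,0,0],
    [-60,0,0],
    [0,0,0]
  ],
  "roll": [0,0,0,0,0]
}}

```text
time_s: 8.7
ee_pos: [598.9, -311.7, 167.9]
ee_rot: [[0.01, 1.0, -0.02], [-0.007, -0.02, -1.0], [-1.0, 0.01, 0.006]]
ft_force: [0.9, 0.5, 0.2]
opening: 85.5
```

```bash
python3 look.py w6 jar_mid;python3 plan.py 477 -262 200 -91.3 
```

```text
t 8.75 [ 597.5 -310.8  164.4] -91.15 op 85.2
jar_mid [([80.1, 115.2, 86.2, 62.3], 0.98), ([277.8, 197.3, 54.0, 62.6], 0.86)]
t 8.85 p [ 595.4 -309.4  160.2] zang -91.15 op 85.5 q [-34.  30.  11.  71.  -0.  57.] F [ 0.  -0.8  0.5] tilt [-0.001  0.001 -1.   ]
linear [[-13.0, -40.0, -15.0], [-13.0, -40.0, -15.0], [-13.8, -39.4, -14.9], [0, 0, 0], [0, 0, 0]] roll [0.001, 0.001, 0.001, 0, 0]
```

View pics/w6.png

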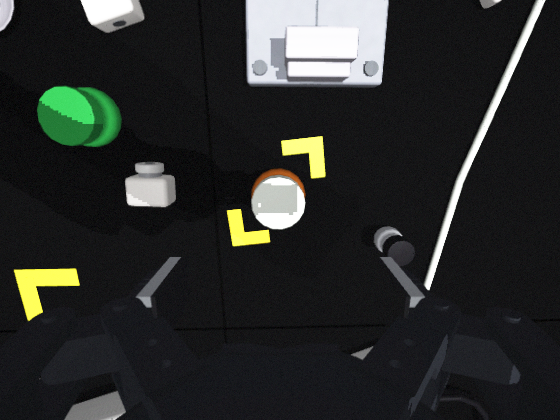

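```bash
python3 - <<'E'
from ov import *; import pickle
w=pickle.load(open('w6.pkl','rb'));im=cv2.imread('pics/w6.png')
print('place',atz(w,[(323,137),(234,246)],0).mean(0).round(1),'jar',atz(w,[(278,203)],44).round(1))
c=[477,-301,89]
o=(100,140);a=cv2.resize(im[140:230,100:200],None,fx=6,fy=6,interpolation=cv2.INTER_CUBIC)
draw(a,w,*cassette(*c),o,6);cv2.imwrite('pics/ov.png',a)
E
```

```text
place [ 595.3 -311.     0. ] jar [[ 597.  -309.5   44. ]]
```

View pics/ov.png

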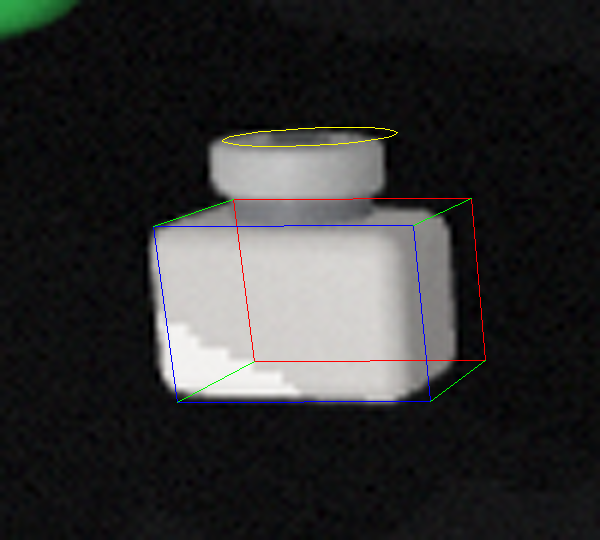

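```bash
python3 plan.py 474.5 -301 110 -91.8 45
```

```text
t 8.85 p [ 595.4 -309.4  160.2] zang -91.15 op 85.5 q [-34.  30.  11.  71.  -0.  57.] F [ 0.  -0.8  0.5] tilt [-0.001  0.001 -1.   ]
linear [[17.0, -40.0, -2.0], [17.0, -41.0, -2.0], [16.2, -40.1, -1.5], [0, 0, 0], [0, 0, 0]] roll [0.004, 0.004, 0.004, 0, 0]
```

>>> {"name": "drive_tool", "arguments": {
  "jaw": [-1,-1,-1,-1,-1],
  "linear": [
    [17,-40,-2],
    [17,-40,-2],
    [16,-41,-2],
    [0,0,0],
    [0,0,0]
  ],
  "roll": [0.004,0.004,0.004,0,0]
}}

```text
time_s: 9.48
ee_pos: [474.9, -300.7, 110.1]
ee_rot: [[-0.001, 0.999, -0.032], [0.001, -0.032, -0.999], [-1.0, -0.001, -0.001]]
ft_force: [-0.5, -0.4, 0.7]
opening: 85.3
```

```bash
python3 look.py w7; python3 - <<'E'
from ov import *; import pickle
w=pickle.load(open('w7.pkl','rb'));im=cv2.imread('pics/w7.png')
c=[475,-301,88]
p=proj(w,[[475,-301,28]])[0].astype(int);print(p)
o=(p[0]-75,p[1]-75);a=cv2.resize(im[o[1]:o[1]+150,o[0]:o[0]+150],None,fx=4,fy=4,interpolation=cv2.INTER_CUBIC)
draw(a,w,*cassette(*c),o,4);cv2.imwrite('pics/ov7.png',a)
E
```

```text
t 9.525 [ 475.8 -301.1  110.7] -91.83 op 85.1
[278 216]
```

View pics/ov7.png

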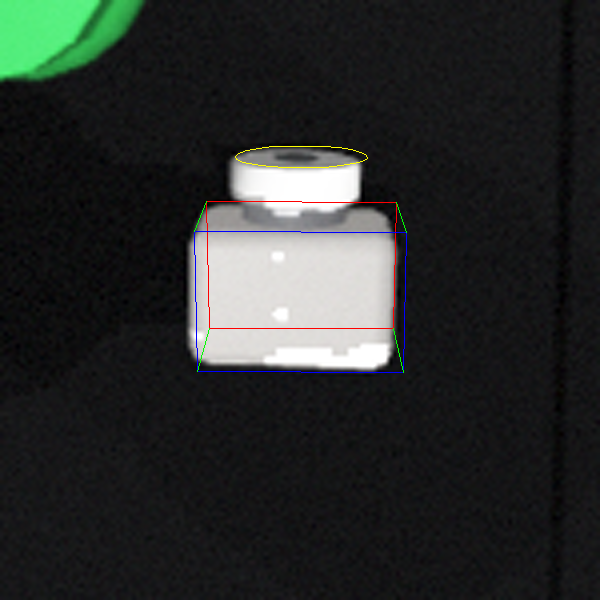

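```bash
python3 plan.py 473.5 -301 2.5 -91.8 30
```

```text
t 9.575 p [ 476.2 -301.3  111. ] zang -91.81 op 84.9 q [-40.  20. -11.  58.   0.  51.] F [-0.7 -0.7  0.7] tilt [ 0.001 -0.001 -1.   ]
linear [[27.0, -1.0, -0.0], [27.0, -1.0, -0.0], [27.0, -0.0, -0.0], [27.5, -0.7, -0.2], [0, 0, 0]] roll [-0.0, -0.0, -0.0, -0.0, 0]
```

>>> {"name": "drive_tool", "arguments": {
  "jaw": [-1,-1,-1,-1,-1],
  "linear": [
    [30,-1,0],
    [30,-1,0],
    [28,-0.5,0],
    [15,0,0],
    [5,0,0]
  ],
  "roll": [0,0,0,0,0]
}}

```text
time_s: 10.2
ee_pos: [472.9, -300.6, 2.4]
ee_rot: [[-0.0, 1.0, -0.032], [0.0, -0.032, -1.0], [-1.0, -0.0, -0.0]]
ft_force: [0.1, 0.1, -0.5]
opening: 85.3
```

>>> {"name": "drive_tool", "arguments": {
  "jaw": [1,1,1,1,1],
  "linear": [
    [0,0,0],
    [0,0,0],
    [0,0,0],
    [0,0,0],
    [0,0,0]
  ],
  "roll": [0,0,0,0,0]
}}

```text
time_s: 10.82
ee_pos: [473.4, -301.5, 4.3]
ee_rot: [[0.002, 0.999, -0.032], [-0.002, -0.032, -0.999], [-1.0, 0.002, 0.002]]
ft_force: [-0.4, 0.5, 6.1]
opening: 39.0
```

```bash
python3 look.py w8; python3 - <<'E'
from ov import *; import pickle
w=pickle.load(open('w8.pkl','rb'));im=cv2.imread('pics/w8.png')
s=monitor.read_state();print(s['ee_pos'],s['ft_force'])
c=[s['ee_pos'][0],s['ee_pos'][1],88.2]
p=proj(w,[[c[0],c[1],28]])[0].astype(int);print(p)
o=(p[0]-100,p[1]-100);a=cv2.resize(im[o[1]:o[1]+200,o[0]:o[0]+200],None,fx=3,fy=3,interpolation=cv2.INTER_CUBIC)
draw(a,w,*cassette(*c),o,3);cv2.imwrite('pics/ov8.png',a)
E
```

```text
t 10.875 [ 473.4 -301.4    4.3] -91.84 op 39.0
[ 473.42090614 -301.45722361    4.29387527] [-0.59714091  0.27922085  7.21206716]
[278 286]
```

View pics/ov8.png

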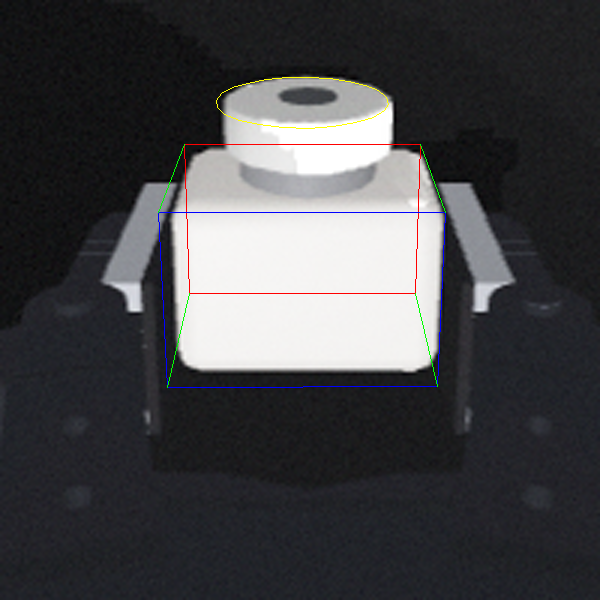

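```bash
python3 - <<'E'
from plan import *
plan([473.4,-301.4,4.3],-91.84,473.4,-301.4,104.3,-91.84)
plan([473.4,-301.4,104.3],-91.84,633.3,-156.4,110,-91.3)
E
```

```text
linear [[-50.0, 0.0, 0.0], [-50.0, 0.0, 0.0], [0, 0, 0], [0, 0, 0], [0, 0, 0]] roll [-0.0, -0.0, 0, 0, 0]
linear [[-1.0, 39.0, -38.0], [-2.0, 39.0, -37.0], [-1.0, 39.0, -37.0], [-1.7, 38.6, -37.6], [0, 0, 0]] roll [-0.002, -0.002, -0.002, -0.002, 0]
```

>>> {"name": "drive_tool", "arguments": {
  "jaw": [1,1,1,1,1],
  "linear": [
    [-20,0,0],
    [-40,0,0],
    [-40,0,0],
    [0,0,0],
    [0,0,0]
  ],
  "roll": [0,0,0,0,0]
}}

```text
time_s: 11.55
ee_pos: [472.1, -300.4, 102.5]
ee_rot: [[-0.0, 0.999, -0.032], [0.0, -0.032, -0.999], [-1.0, -0.0, -0.0]]
ft_force: [-0.2, 0.0, -0.2]
opening: 38.8
```

>>> {"name": "drive_tool", "arguments": {
  "jaw": [1,1,1,1,1],
  "linear": [
    [-2,38,-37],
    [-2,40,-38],
    [-2,40,-38],
    [-1,38,-36],
    [0,0,0]
  ],
  "roll": [-0.002,-0.003,-0.003,-0.002,0]
}}

```text
time_s: 12.18
ee_pos: [633.9, -152.8, 107.5]
ee_rot: [[-0.002, 1.0, -0.017], [0.001, -0.017, -1.0], [-1.0, -0.002, -0.001]]
ft_force: [-1.0, 0.0, -2.1]
opening: 39.1
```

```bash
python3 look.py w9;  python3 plan.py 633.3 -156.4 26 -91.3
```

```text
t 12.225 [ 632.3 -154.3  107.5] -91.09 op 39.2
t 12.275 p [ 631.5 -155.3  107.8] zang -91.19 op 39.0 q [-21.  30.   3.  63.  -0.  70.] F [-0.2 -0.6 -0.5] tilt [-0.004  0.001 -1.   ]
linear [[41.0, 1.0, 1.0], [40.8, 0.8, 0.1], [0, 0, 0], [0, 0, 0], [0, 0, 0]] roll [0.001, 0.001, 0, 0, 0]
```

View pics/w9.png

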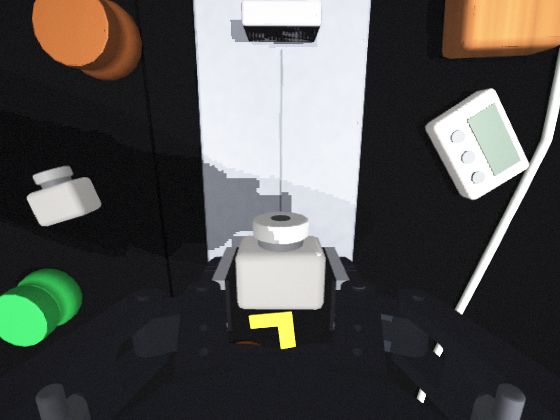

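>>> {"name": "drive_tool", "arguments": {
  "jaw": [1,1,1,1,1],
  "linear": [
    [25,0.7,-0.5],
    [25,0.7,-0.5],
    [20,0,0],
    [8,0,0],
    [3,0,0]
  ],
  "roll": [0,0,0,0,0]
}}

```text
time_s: 12.9
ee_pos: [633.1, -155.9, 28.5]
ee_rot: [[-0.001, 1.0, -0.023], [0.0, -0.023, -1.0], [-1.0, -0.001, -0.0]]
ft_force: [-0.9, 0.6, -0.9]
opening: 39.1
```

```bash
python3 look.py w10;  python3 plan.py 633.3 -154.5 25 -91.3
```

```text
t 12.95 [ 633.5 -155.8   28.7] -91.32 op 38.9
t 13.0 p [ 634.  -155.7   29.3] zang -91.31 op 39.1 q [-21.  33.  -3.  54.  -0.  70.] F [-0.4 -0.5 -1.1] tilt [ 0. -0. -1.]
linear [[4.3, -0.7, -1.2], [0, 0, 0], [0, 0, 0], [0, 0, 0], [0, 0, 0]] roll [-0.0, 0, 0, 0, 0]
```

View pics/w10.png

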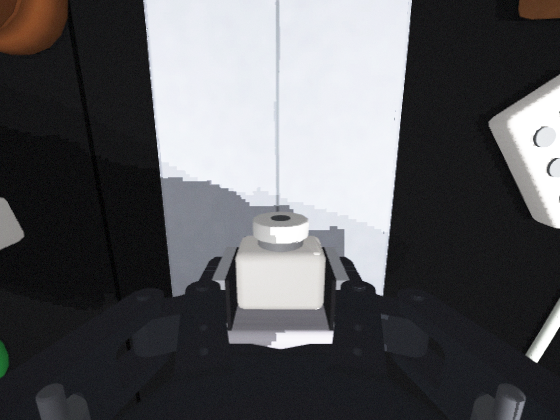

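>>> {"name": "drive_tool", "arguments": {
  "jaw": [1,1,1,1,1],
  "linear": [
    [3,0,-0.5],
    [2,0,0],
    [0,0,0],
    [0,0,0],
    [0,0,0]
  ],
  "roll": [0,0,0,0,0]
}}

```text
time_s: 13.62
ee_pos: [634.4, -154.7, 24.3]
ee_rot: [[0.001, 1.0, -0.022], [-0.0, -0.022, -1.0], [-1.0, 0.001, 0.0]]
ft_force: [0.3, 0.0, 2.2]
opening: 38.8
```

>>> {"name": "drive_tool", "arguments": {
  "jaw": [-1,-1,-1,-1,-1],
  "linear": [
    [0,0,0],
    [0,0,0],
    [-10,0,0],
    [-40,0,0],
    [-50,0,0]
  ],
  "roll": [0,0,0,0,0]
}}

```text
time_s: 14.25
ee_pos: [633.2, -154.4, 124.4]
ee_rot: [[-0.002, 1.0, -0.022], [0.001, -0.022, -1.0], [-1.0, -0.002, -0.001]]
ft_force: [0.6, 0.5, 0.5]
opening: 85.5
```

```bash
python3 look.py w11; python3 - <<'E'
from ov import *; import pickle
w=pickle.load(open('w11.pkl','rb'));im=cv2.imread('pics/w11.png')
draw(im,w,*cassette(633.3,-155.5,88.7,20))
draw(im,w,*cassette(464,-145,106))
cv2.imwrite('pics/ov11.png',im)
E
```

```text
t 14.3 [ 637.1 -155.7  133.3] -91.25 op 85.2
```

View pics/ov11.png

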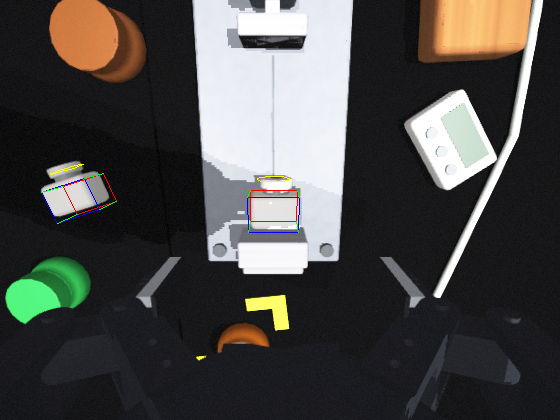

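```bash
python3 plan.py 462 -143 110 -74.5 45
```

```text
t 14.35 p [ 637.9 -156.1  131.5] zang -91.26 op 85.5 q [-21.  29.   5.  65.  -0.  71.] F [0.9 0.  1.6] tilt [ 0.011 -0.004 -1.   ]
linear [[5.0, -44.0, -2.0], [5.0, -44.0, -6.0], [6.0, -43.0, -9.0], [5.5, -42.5, -11.3], [0, 0, 0]] roll [-0.073, -0.073, -0.073, -0.073, 0]
```

>>> {"name": "drive_tool", "arguments": {
  "jaw": [-1,-1,-1,-1,-1],
  "linear": [
    [4,-43,-2],
    [4,-43,-6],
    [4,-42,-9],
    [3,-42,-11],
    [0,0,0]
  ],
  "roll": [-0.073,-0.073,-0.073,-0.073,0]
}}

```text
time_s: 14.98
ee_pos: [457.9, -140.4, 108.5]
ee_rot: [[-0.003, 0.964, 0.266], [0.001, 0.266, -0.964], [-1.0, -0.003, -0.002]]
ft_force: [0.5, 0.2, 0.6]
opening: 85.4
```

>>> {"name": "drive_tool", "arguments": {
  "jaw": [-1,-1,-1,-1,-1],
  "linear": [
    [0,0,0],
    [0,0,0],
    [0,0,0],
    [0,0,0],
    [0,0,0]
  ],
  "roll": [0,0,0,0,0]
}}

```text
time_s: 15.6
ee_pos: [461.9, -141.6, 108.8]
ee_rot: [[-0.0, 0.964, 0.267], [0.0, 0.267, -0.964], [-1.0, -0.0, -0.0]]
ft_force: [0.2, 0.8, -0.8]
opening: 85.2
```

```bash
python3 look.py w12; python3 - <<'E'
from ov import *; import pickle
w=pickle.load(open('w12.pkl','rb'));im=cv2.imread('pics/w12.png')
c=[462,-143,105.5]
p=proj(w,[[462,-143,28]])[0].astype(int);print(p)
o=(p[0]-75,p[1]-75);a=cv2.resize(im[o[1]:o[1]+150,o[0]:o[0]+150],None,fx=4,fy=4,interpolation=cv2.INTER_CUBIC)
draw(a,w,*cassette(*c),o,4);cv2.imwrite('pics/ov12.png',a)
E
```

```text
t 15.65 [ 461.9 -141.6  108.9] -74.53 op 85.6
[279 219]
```

View pics/ov12.png

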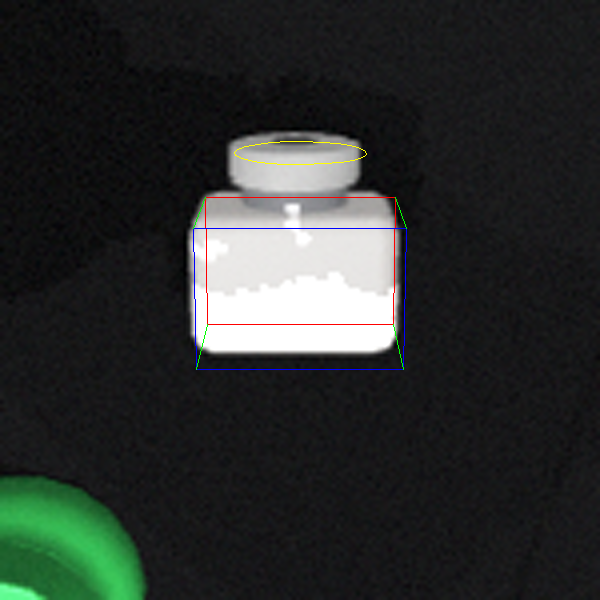

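>>> {"name": "drive_tool", "arguments": {
  "jaw": [-1,-1,-1,-1,-1],
  "linear": [
    [30,-1,-1],
    [30,-0.3,-0.4],
    [27,0,0],
    [14,0,0],
    [5,0,0]
  ],
  "roll": [0,0,0,0,0]
}}

```text
time_s: 16.32
ee_pos: [459.9, -140.5, 2.5]
ee_rot: [[-0.001, 0.964, 0.267], [0.0, 0.267, -0.964], [-1.0, -0.001, -0.001]]
ft_force: [0.2, -0.4, -0.3]
opening: 85.6
```

>>> {"name": "drive_tool", "arguments": {
  "jaw": [1,1,1,1,1],
  "linear": [
    [0,0,0],
    [0,0,0],
    [0,0,0],
    [0,0,0],
    [0,0,0]
  ],
  "roll": [0,0,0,0,0]
}}

```text
time_s: 16.95
ee_pos: [461.1, -141.1, 4.1]
ee_rot: [[0.002, 0.964, 0.267], [-0.001, 0.267, -0.964], [-1.0, 0.002, 0.002]]
ft_force: [0.3, -0.5, 6.9]
opening: 38.5
```

```bash
python3 look.py w13; python3 - <<'E'
from ov import *; import pickle
w=pickle.load(open('w13.pkl','rb'));im=cv2.imread('pics/w13.png')
s=monitor.read_state();print(s['ee_pos'],s['ft_force'])
c=[s['ee_pos'][0],s['ee_pos'][1],105.5]
p=proj(w,[[c[0],c[1],28]])[0].astype(int);print(p)
o=(p[0]-100,p[1]-100);a=cv2.resize(im[o[1]:o[1]+200,o[0]:o[0]+200],None,fx=3,fy=3,interpolation=cv2.INTER_CUBIC)
draw(a,w,*cassette(*c),o,3);cv2.imwrite('pics/ov13.png',a)
E
```

```text
t 17.0 [ 461.1 -141.1    4.1] -74.53 op 38.7
[ 461.16002634 -141.13614764    4.09750743] [-0.36830037 -0.06163009  6.13696392]
[279 286]
```

View pics/ov13.png

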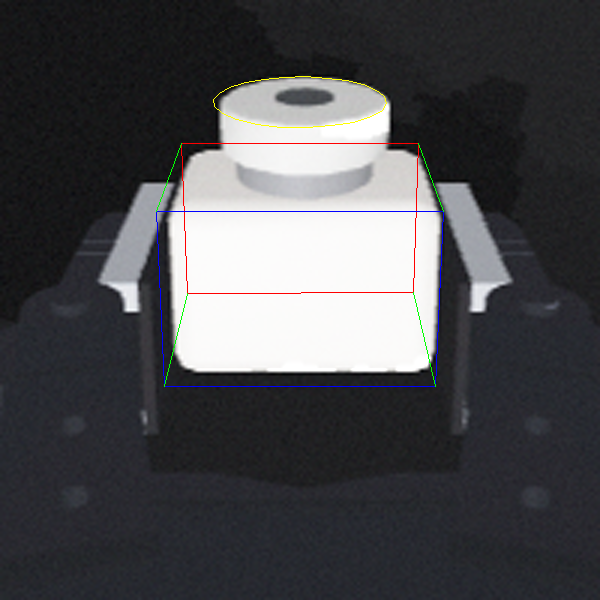

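>>> {"name": "drive_tool", "arguments": {
  "jaw": [1,1,1,1,1],
  "linear": [
    [-20,0,0],
    [-40,0,0],
    [-40,0,0],
    [0,0,0],
    [0,0,0]
  ],
  "roll": [0,0,0,0,0]
}}

```text
time_s: 17.68
ee_pos: [459.8, -140.5, 102.6]
ee_rot: [[-0.0, 0.964, 0.267], [0.0, 0.267, -0.964], [-1.0, -0.0, -0.0]]
ft_force: [0.6, 0.1, -1.5]
opening: 39.0
```

```bash
python3 plan.py 634.5 -110.5 110 -91.3 45
```

```text
t 17.675 p [ 459.8 -140.5  102.6] zang -74.53 op 39.0 q [-27.  12. -24.  54.  -0.  48.] F [ 0.6  0.1 -1.5] tilt [-0.  0. -1.]
linear [[-2.0, 44.0, 4.0], [-2.0, 44.0, 1.0], [-2.0, 44.0, -2.0], [-1.4, 44.8, -4.7], [0, 0, 0]] roll [0.073, 0.073, 0.073, 0.073, 0]
```

>>> {"name": "drive_tool", "arguments": {
  "jaw": [1,1,1,1,1],
  "linear": [
    [-2,44,4],
    [-2,44,1],
    [-2,44,-2],
    [-1,44,-5],
    [0,0,0]
  ],
  "roll": [0.073,0.073,0.073,0.073,0]
}}

```text
time_s: 18.3
ee_pos: [635.6, -109.6, 107.1]
ee_rot: [[-0.002, 1.0, -0.02], [0.001, -0.02, -1.0], [-1.0, -0.002, -0.001]]
ft_force: [-1.5, -0.5, -0.9]
opening: 38.7
```

>>> {"name": "drive_tool", "arguments": {
  "jaw": [1,1,1,1,1],
  "linear": [
    [0,0,0],
    [0,0,0],
    [0,0,0],
    [0,0,0],
    [0,0,0]
  ],
  "roll": [0,0,0,0,0]
}}

```text
time_s: 18.92
ee_pos: [634.0, -110.6, 110.3]
ee_rot: [[0.0, 1.0, -0.022], [-0.0, -0.022, -1.0], [-1.0, 0.0, 0.0]]
ft_force: [0.2, -0.1, -0.5]
opening: 38.8
```

```bash
python3 look.py w14; python3 plan.py 634.5 -110.5 25 -91.3 45
```

```text
t 18.975 [ 634.  -110.5  110.3] -91.27 op 39.1
t 19.025 p [ 634.1 -110.5  110.2] zang -91.26 op 39.1 q [-17.  29.   2.  63.  -0.  74.] F [-0.9 -0.1 -0.6] tilt [ 0. -0. -1.]
linear [[43.0, 0.0, -0.0], [42.2, 0.4, -0.0], [0, 0, 0], [0, 0, 0], [0, 0, 0]] roll [0.0, 0.0, 0, 0, 0]
```

View pics/w14.png

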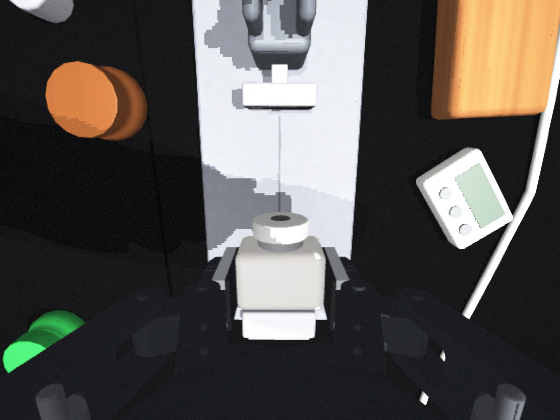

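>>> {"name": "drive_tool", "arguments": {
  "jaw": [1,1,1,1,1],
  "linear": [
    [28,0.2,0],
    [28,0,0],
    [20,0,0],
    [7,0,0],
    [2.5,0,0]
  ],
  "roll": [0,0,0,0,0]
}}

```text
time_s: 19.65
ee_pos: [634.4, -110.5, 24.5]
ee_rot: [[-0.0, 1.0, -0.022], [-0.0, -0.022, -1.0], [-1.0, -0.0, 0.0]]
ft_force: [0.0, -0.2, -0.1]
opening: 38.9
```

>>> {"name": "drive_tool", "arguments": {
  "jaw": [1,1,-1,-1,-1],
  "linear": [
    [0,0,0],
    [0,0,0],
    [0,0,0],
    [0,0,0],
    [0,0,0]
  ],
  "roll": [0,0,0,0,0]
}}

```text
time_s: 20.27
ee_pos: [634.4, -110.5, 24.7]
ee_rot: [[0.0, 1.0, -0.022], [-0.0, -0.022, -1.0], [-1.0, 0.0, 0.0]]
ft_force: [0.4, 0.8, 0.7]
opening: 85.4
```

>>> {"name": "drive_tool", "arguments": {
  "jaw": [-1,-1,-1,-1,-1],
  "linear": [
    [-10,0,0],
    [-40,0,0],
    [-50,0,0],
    [-50,0,0],
    [0,0,0]
  ],
  "roll": [0,0,0,0,0]
}}

```text
time_s: 20.9
ee_pos: [637.3, -111.3, 180.8]
ee_rot: [[0.01, 1.0, -0.022], [-0.003, -0.022, -1.0], [-1.0, 0.01, 0.003]]
ft_force: [0.1, 0.6, -1.1]
opening: 85.4
```

```bash
python3 look.py w15; python3 - <<'E'
from ov import *
shot('top','top15.png');shot('side','side15.png')
a=cv2.imread('pics/side15.png')[150:300,150:400];cv2.imwrite('pics/side15c.png',cv2.resize(a,None,fx=3,fy=3))
E
```

```text
t 20.95 [ 635.9 -110.9  177.8] -91.26 op 85.3
```

View pics/w15.png

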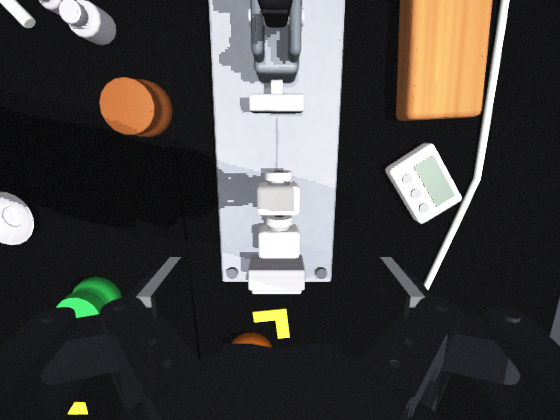

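View pics/side15c.png

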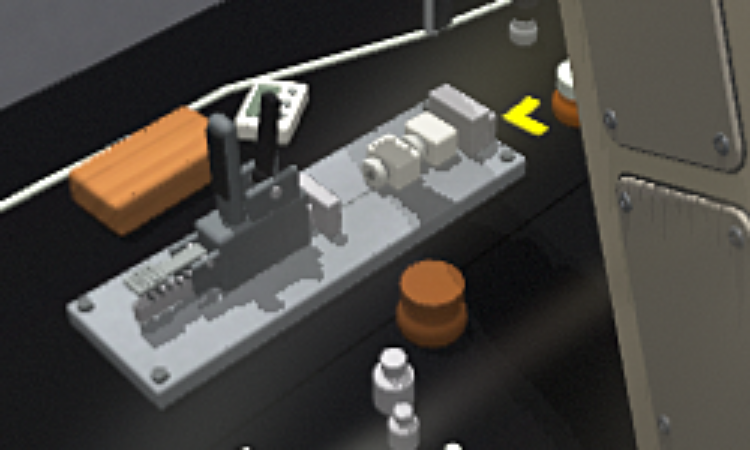

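View pics/top15.png

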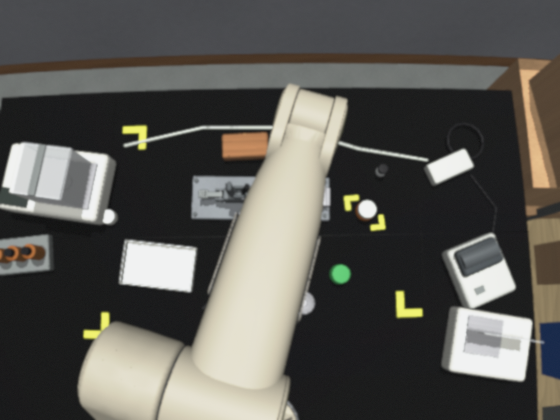

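```bash
python3 - <<'E'
from ov import *; import pickle
w=pickle.load(open('w15.pkl','rb'));im=cv2.imread('pics/w15.png')
o=(240,160);a=cv2.resize(im[160:300,240:320],None,fx=4.2,fy=4.2,interpolation=cv2.INTER_CUBIC);b=a.copy()
draw(a,w,*cassette(634,-154.7,88.7,20),o,4.2);draw(a,w,*cassette(634.5,-110.5,88.7,20),o,4.2)
cv2.imwrite('pics/ov15.png',np.hstack([a,b]))
E
python3 plan.py 638.5 48 250 1.3
```

```text
t 21.1 p [ 633.4 -110.2  173.3] zang -91.26 op 85.5 q [-17.  27.   8.  71.  -0.  74.] F [ 0.2 -0.6 -0.5] tilt [-0.002  0.001 -1.   ]
linear [[-8.0, 0.0, -16.0], [-8.0, 3.0, -16.0], [-8.0, 5.0, -15.0], [-8.0, 8.0, -14.0], [-7.0, 10.0, -12.0]] roll [-0.162, -0.162, -0.162, -0.162, -0.162]
linear [[-8.0, 11.0, -11.0], [-7.0, 13.0, -9.0], [-8.0, 14.0, -6.0], [-7.0, 15.0, -4.0], [-7.7, 16.2, -2.1]] roll [-0.162, -0.162, -0.162, -0.162, -0.162]
```

View pics/ov15.png

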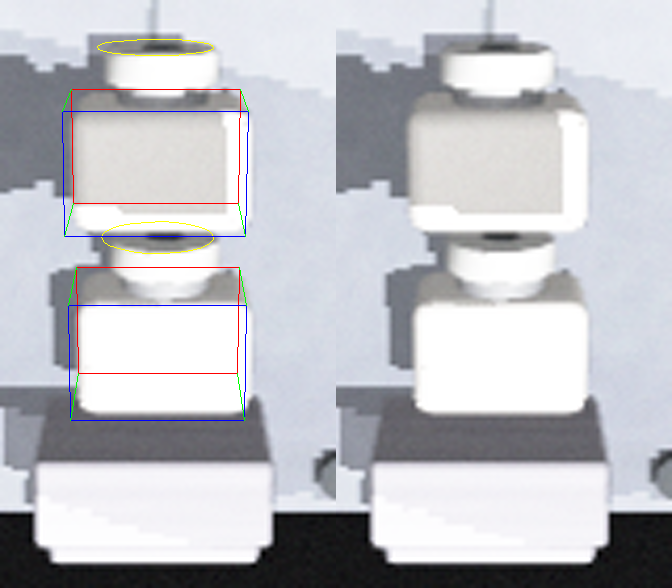

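```bash
python3 plan.py 637 40 240 -1.3 50
```

```text
t 21.1 p [ 633.4 -110.2  173.3] zang -91.26 op 85.5 q [-17.  27.   8.  71.  -0.  74.] F [ 0.2 -0.6 -0.5] tilt [-0.002  0.001 -1.   ]
linear [[-7.0, 0.0, -15.0], [-7.0, 2.0, -15.0], [-7.0, 5.0, -14.0], [-7.0, 7.0, -13.0], [-6.0, 9.0, -12.0]] roll [-0.157, -0.157, -0.157, -0.157, -0.157]
linear [[-7.0, 11.0, -11.0], [-6.0, 12.0, -9.0], [-7.0, 13.0, -7.0], [-6.0, 14.0, -5.0], [-6.7, 15.2, -1.8]] roll [-0.157, -0.157, -0.157, -0.157, -0.157]
```

>>> {"name": "drive_tool", "arguments": {
  "jaw": [-1,-1,-1,-1,-1],
  "linear": [
    [-15,0,-15],
    [-15,2,-15],
    [-15,5,-14],
    [-12,7,-13],
    [-10,9,-12]
  ],
  "roll": [-0.157,-0.157,-0.157,-0.157,-0.157]
}}

```text
time_s: 21.72
ee_pos: [635.8, -35.1, 239.9]
ee_rot: [[-0.003, 0.719, 0.695], [0.001, 0.695, -0.719], [-1.0, -0.002, -0.003]]
ft_force: [-0.3, -0.3, -0.5]
opening: 85.4
```

>>> {"name": "drive_tool", "arguments": {
  "jaw": [-1,-1,-1,-1,-1],
  "linear": [
    [0,11,-11],
    [0,12,-9],
    [0,13,-7],
    [0,14,-5],
    [0,15,-2]
  ],
  "roll": [-0.157,-0.157,-0.157,-0.157,-0.157]
}}

```text
time_s: 22.35
ee_pos: [636.7, 40.1, 239.4]
ee_rot: [[-0.004, 0.018, 1.0], [0.0, 1.0, -0.018], [-1.0, 0.0, -0.004]]
ft_force: [-0.0, 0.7, 0.2]
opening: 85.4
```

>>> {"name": "drive_tool", "arguments": {
  "jaw": [-1,-1,-1,-1,-1],
  "linear": [
    [0,0,0],
    [0,0,0],
    [0,0,0],
    [0,0,0],
    [0,0,0]
  ],
  "roll": [0,0,0,0,0]
}}

```text
time_s: 22.98
ee_pos: [637.7, 39.2, 241.6]
ee_rot: [[0.0, 0.024, 1.0], [-0.0, 1.0, -0.024], [-1.0, -0.0, 0.0]]
ft_force: [0.8, 0.9, -0.0]
opening: 85.4
```

```bash
python3 look.py w16 trigger; python3 plan.py 637 44.5 180 -1.3 50; python3 - <<'E'
from ov import *; import pickle
w=pickle.load(open('w16.pkl','rb'))
o=np.array([636.,-35.4,0]);u=np.array([.0227,.9997,0])
for n,x,z in(('trigtop',40,168),('gripTopRear',99,168),('tab',172,66)): print(n,proj(w,[o+u*x+[0,0,z]]))
E
```

```text
t 23.025 [637.7  39.3 241.6] -1.34 op 85.4
trigger [([255.0, 208.8, 35.7, 34.8], 0.83), ([197.4, 288.3, 27.2, 43.0], 0.53)]
t 23.125 p [637.6  39.4 241.6] zang -1.32 op 85.4 q [-4. 25. 15. 79. -0. -2.] F [-0.1 -0.3  0.5] tilt [ 0. -0. -1.]
linear [[31.0, 3.0, -0.0], [30.6, 2.0, -0.8], [0, 0, 0], [0, 0, 0], [0, 0, 0]] roll [-0.0, -0.0, 0, 0, 0]
trigtop [[233.45722818 220.01930645]]
gripTopRear [[313.35756078 220.05861424]]
tab [[371.9559023  191.98106508]]
```

View pics/w16.png

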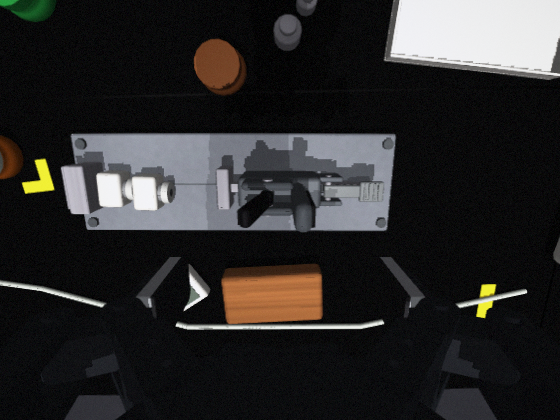

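>>> {"name": "drive_tool", "arguments": {
  "jaw": [-1,-1,-1,-1,-1],
  "linear": [
    [20,2,0],
    [20,1.6,-0.6],
    [15,0,0],
    [5,0,0],
    [0,0,0]
  ],
  "roll": [0,0,0,0,0]
}}

```text
time_s: 23.75
ee_pos: [637.1, 43.1, 181.5]
ee_rot: [[-0.0, 0.023, 1.0], [-0.0, 1.0, -0.023], [-1.0, -0.0, -0.0]]
ft_force: [0.4, -0.8, 0.3]
opening: 85.3
```

```bash
python3 look.py w17; python3 plan.py 637 43 126 -1.3 50
```

```text
t 23.8 [637.4  43.1 182. ] -1.31 op 85.6
t 23.85 p [637.6  43.1 182.3] zang -1.31 op 85.4 q [-3. 26.  8. 72. -0. -2.] F [-0.1 -0.4  0.6] tilt [ 0.001 -0.    -1.   ]
linear [[28.0, -0.0, -0.0], [28.3, -0.1, -0.6], [0, 0, 0], [0, 0, 0], [0, 0, 0]] roll [-0.0, -0.0, 0, 0, 0]
```

View pics/w17.png

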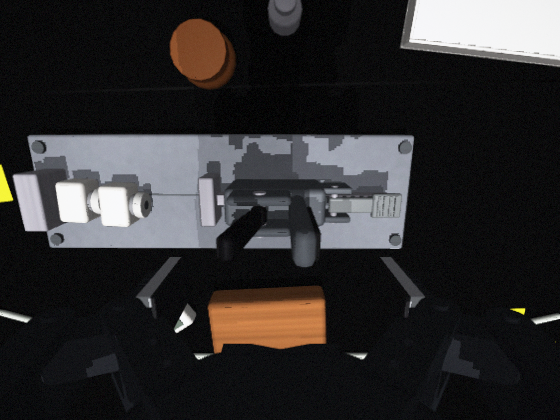

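>>> {"name": "drive_tool", "arguments": {
  "jaw": [-1,-1,-1,-1,-1],
  "linear": [
    [15,0,-0.5],
    [15,0,0],
    [15,0,0],
    [8,0,0],
    [3,0,0]
  ],
  "roll": [0,0,0,0,0]
}}

```text
time_s: 24.48
ee_pos: [636.2, 43.2, 124.5]
ee_rot: [[-0.001, 0.023, 1.0], [-0.0, 1.0, -0.023], [-1.0, -0.0, -0.001]]
ft_force: [-0.5, 0.9, 0.0]
opening: 85.2
```

```bash
python3 look.py w18; python3 - <<'E'
from h import *
shot('side','side18.png')
a=cv2.imread('pics/side18.png')[100:300,150:350];cv2.imwrite('pics/side18c.png',cv2.resize(a,None,fx=3,fy=3))
E
```

```text
t 24.525 [636.3  43.2 124.6] -1.31 op 84.9
```

View pics/w18.png

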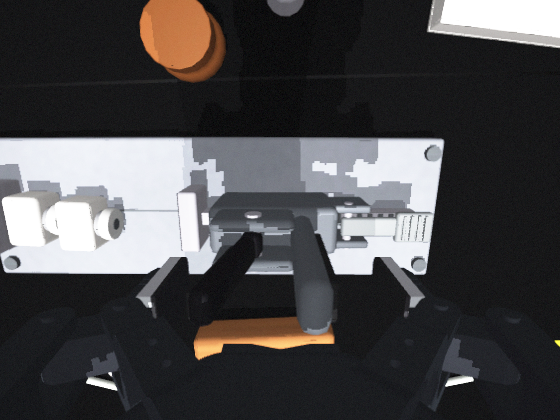

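View pics/side18c.png

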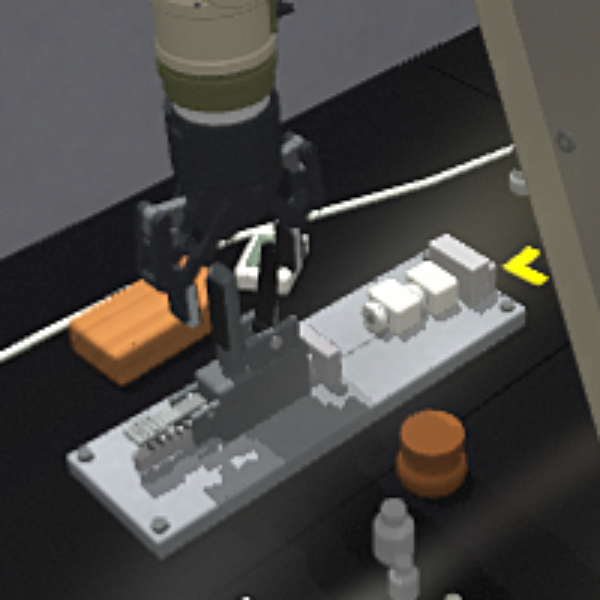

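>>> {"name": "drive_tool", "arguments": {
  "jaw": [0,0.3,1,1,1],
  "linear": [
    [0,2,0],
    [0,2,0],
    [0,1,0],
    [0,0,0],
    [0,0,0]
  ],
  "roll": [0,0,0,0,0]
}}

```text
time_s: 25.25
ee_pos: [638.7, 47.4, 129.2]
ee_rot: [[0.006, 0.023, 1.0], [-0.004, 1.0, -0.023], [-1.0, -0.004, 0.006]]
ft_force: [-1.7, 0.6, 12.7]
opening: 31.7
```

```bash
python3 plan.py; python3 - <<'E'
from h import *
shot('side','side19.png');shot('wrist','w19.png')
a=cv2.imread('pics/side19.png')[100:300,150:350];cv2.imwrite('pics/side19c.png',cv2.resize(a,None,fx=3,fy=3))
E
```

```text
t 25.25 p [638.7  47.4 129.2] zang -1.3 op 31.7 q [-3. 27.  2. 64. -0. -2.] F [-1.7  0.6 12.7] tilt [ 0.006 -0.004 -1.   ]
```

View pics/w19.png

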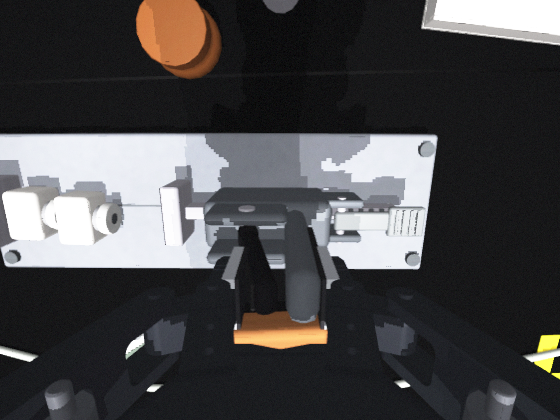

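View pics/side19c.png

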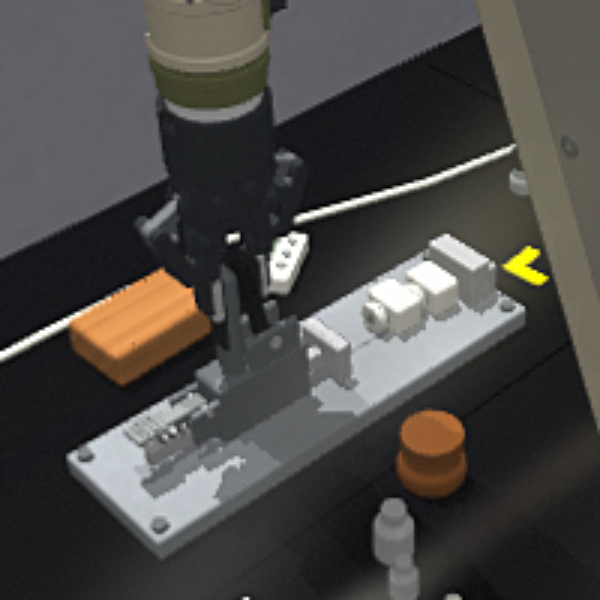

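>>> {"name": "drive_tool", "arguments": {
  "jaw": [-1,-1,-1,-1,-1],
  "linear": [
    [0,0,0],
    [0,-1,0],
    [0,0,0],
    [0,0,0],
    [0,0,0]
  ],
  "roll": [0,0,0,0,0]
}}

```text
time_s: 25.98
ee_pos: [636.6, 47.4, 125.2]
ee_rot: [[-0.0, 0.023, 1.0], [0.0, 1.0, -0.023], [-1.0, 0.0, -0.0]]
ft_force: [0.4, 0.3, 0.6]
opening: 85.4
```

```bash
python3 plan.py; python3 - <<'E'
from h import *
shot('wrist','w20.png')
E
```

```text
t 25.975 p [636.6  47.4 125.2] zang -1.3 op 85.4 q [-3. 28.  2. 64.  0. -2.] F [0.4 0.3 0.6] tilt [-0.  0. -1.]
```

View pics/w20.png

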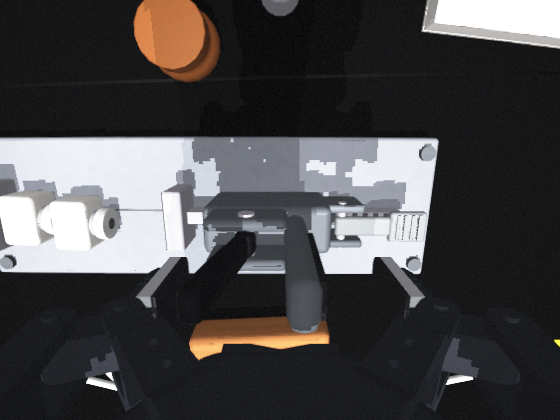

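>>> {"name": "drive_tool", "arguments": {
  "jaw": [1,1,1,1,1],
  "linear": [
    [0,0,0],
    [0,0,0],
    [0,0,0],
    [0,0,0],
    [0,0,0]
  ],
  "roll": [0,0,0,0,0]
}}

```text
time_s: 26.65
ee_pos: [638.4, 47.3, 128.5]
ee_rot: [[0.005, 0.022, 1.0], [-0.002, 1.0, -0.022], [-1.0, -0.002, 0.005]]
ft_force: [-0.9, 4.2, 11.7]
opening: 32.0
```

>>> {"name": "drive_tool", "arguments": {
  "jaw": [-1,-1,-1,-1,-1],
  "linear": [
    [0,0,0],
    [0,0,0],
    [0,0,0],
    [0,0,0],
    [0,0,0]
  ],
  "roll": [0,0,0,0,0]
}}

```text
time_s: 27.28
ee_pos: [636.6, 47.3, 125.3]
ee_rot: [[-0.0, 0.023, 1.0], [0.0, 1.0, -0.023], [-1.0, 0.0, -0.0]]
ft_force: [0.0, -0.2, -0.2]
opening: 85.2
```

```bash
python3 plan.py; python3 - <<'E'
from h import *
shot('wrist','w21.png')
E
```

```text
t 27.275 p [636.6  47.3 125.3] zang -1.3 op 85.2 q [-3. 28.  2. 64.  0. -2.] F [ 0.  -0.2 -0.2] tilt [-0.  0. -1.]
```

View pics/w21.png

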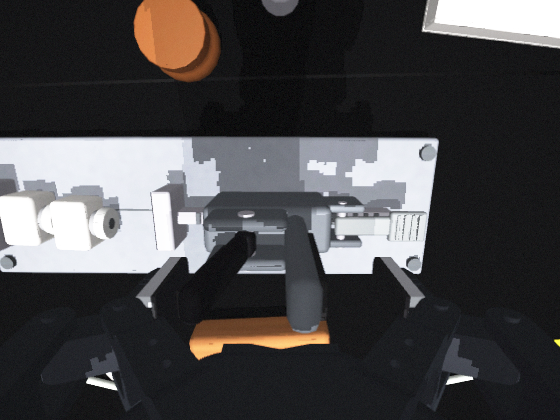

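>>> {"name": "drive_tool", "arguments": {
  "jaw": [1,1,1,1,1],
  "linear": [
    [0,0,0],
    [0,0,0],
    [0,0,0],
    [0,0,0],
    [0,0,0]
  ],
  "roll": [0,0,0,0,0]
}}

```text
time_s: 27.95
ee_pos: [638.4, 47.3, 128.6]
ee_rot: [[0.005, 0.022, 1.0], [-0.002, 1.0, -0.022], [-1.0, -0.002, 0.005]]
ft_force: [-1.0, 4.7, 11.5]
opening: 32.0
```

>>> {"name": "drive_tool", "arguments": {
  "jaw": [-1,-1,-1,-1,-1],
  "linear": [
    [0,0,0],
    [0,0,0],
    [0,0,0],
    [0,0,0],
    [0,0,0]
  ],
  "roll": [0,0,0,0,0]
}}

```text
time_s: 28.58
ee_pos: [636.6, 47.3, 125.3]
ee_rot: [[-0.0, 0.023, 1.0], [0.0, 1.0, -0.023], [-1.0, 0.0, -0.0]]
ft_force: [-0.4, 0.9, -0.8]
opening: 85.4
```

>>> {"name": "drive_tool", "arguments": {
  "jaw": [1,1,1,1,1],
  "linear": [
    [0,0,0],
    [0,0,0],
    [0,0,0],
    [0,0,0],
    [0,0,0]
  ],
  "roll": [0,0,0,0,0]
}}

```text
time_s: 29.2
ee_pos: [638.4, 47.3, 128.6]
ee_rot: [[0.005, 0.022, 1.0], [-0.002, 1.0, -0.022], [-1.0, -0.002, 0.005]]
ft_force: [-0.8, 4.4, 11.8]
opening: 32.4
```

>>> {"name": "drive_tool", "arguments": {
  "jaw": [-1,-1,-1,-1,-1],
  "linear": [
    [0,0,0],
    [0,0,0],
    [0,0,0],
    [0,0,0],
    [0,0,0]
  ],
  "roll": [0,0,0,0,0]
}}

```text
time_s: 29.82
ee_pos: [636.6, 47.3, 125.3]
ee_rot: [[-0.0, 0.023, 1.0], [0.0, 1.0, -0.023], [-1.0, 0.0, -0.0]]
ft_force: [-1.0, 0.5, 0.4]
opening: 85.4
```

>>> {"name": "drive_tool", "arguments": {
  "jaw": [1,1,1,1,1],
  "linear": [
    [0,0,0],
    [0,0,0],
    [0,0,0],
    [0,0,0],
    [0,0,0]
  ],
  "roll": [0,0,0,0,0]
}}

```text
time_s: 30.45
ee_pos: [638.4, 47.3, 128.6]
ee_rot: [[0.005, 0.022, 1.0], [-0.002, 1.0, -0.022], [-1.0, -0.002, 0.005]]
ft_force: [-0.7, 4.5, 12.3]
opening: 31.9
```

>>> {"name": "drive_tool", "arguments": {
  "jaw": [-1,-1,-1,-1,-1],
  "linear": [
    [0,0,0],
    [0,0,0],
    [0,0,0],
    [0,0,0],
    [0,0,0]
  ],
  "roll": [0,0,0,0,0]
}}

```text
time_s: 31.08
ee_pos: [636.6, 47.3, 125.3]
ee_rot: [[-0.0, 0.023, 1.0], [0.0, 1.0, -0.023], [-1.0, 0.0, -0.0]]
ft_force: [-1.1, 0.5, -0.6]
opening: 85.5
```

```bash
python3 plan.py; python3 - <<'E'
from h import *
shot('wrist','w22.png')
shot('side','side22.png')
a=cv2.imread('pics/side22.png')[150:300,200:400];cv2.imwrite('pics/side22c.png',cv2.resize(a,None,fx=4,fy=4,interpolation=cv2.INTER_CUBIC))
E
```

```text
t 31.075 p [636.6  47.3 125.3] zang -1.3 op 85.5 q [-3. 28.  2. 64.  0. -2.] F [-1.1  0.5 -0.6] tilt [-0.  0. -1.]
```

View pics/w22.png

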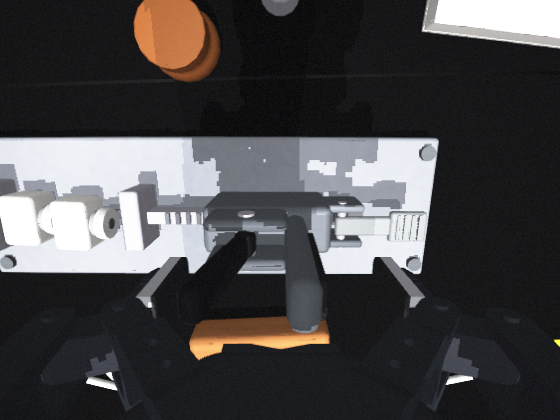

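View pics/side22c.png

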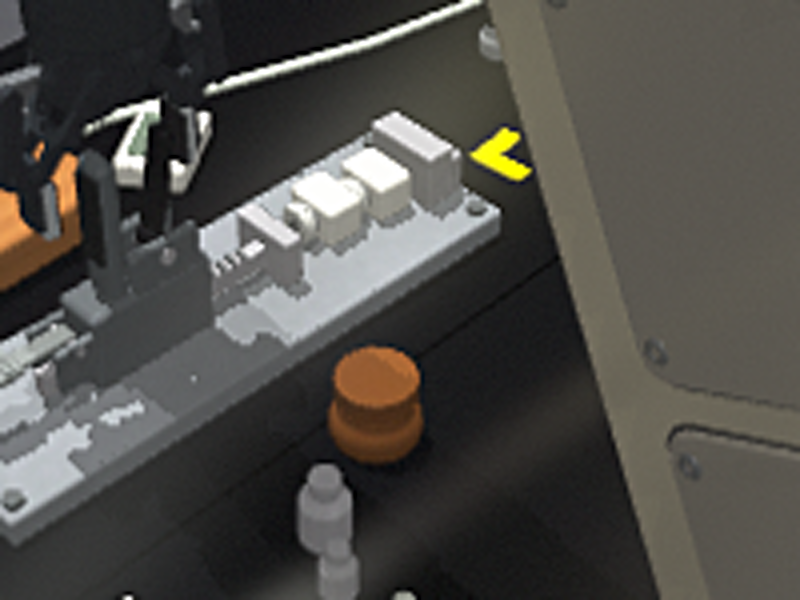

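>>> {"name": "drive_tool", "arguments": {
  "jaw": [1,1,1,1,1],
  "linear": [
    [0,0,0],
    [0,0,0],
    [0,0,0],
    [0,0,0],
    [0,0,0]
  ],
  "roll": [0,0,0,0,0]
}}

```text
time_s: 31.8
ee_pos: [638.4, 47.3, 128.6]
ee_rot: [[0.005, 0.022, 1.0], [-0.002, 1.0, -0.022], [-1.0, -0.002, 0.005]]
ft_force: [-1.7, 4.6, 12.3]
opening: 32.1
```

>>> {"name": "drive_tool", "arguments": {
  "jaw": [-1,-1,-1,-1,-1],
  "linear": [
    [0,0,0],
    [0,0,0],
    [0,0,0],
    [0,0,0],
    [0,0,0]
  ],
  "roll": [0,0,0,0,0]
}}

```text
time_s: 32.42
ee_pos: [636.6, 47.3, 125.3]
ee_rot: [[-0.0, 0.023, 1.0], [0.0, 1.0, -0.023], [-1.0, 0.0, -0.0]]
ft_force: [1.2, 0.4, 0.3]
opening: 85.3
```

>>> {"name": "drive_tool", "arguments": {
  "jaw": [1,1,1,1,1],
  "linear": [
    [0,0,0],
    [0,0,0],
    [0,0,0],
    [0,0,0],
    [0,0,0]
  ],
  "roll": [0,0,0,0,0]
}}

```text
time_s: 33.05
ee_pos: [638.4, 47.3, 128.6]
ee_rot: [[0.005, 0.022, 1.0], [-0.002, 1.0, -0.022], [-1.0, -0.002, 0.005]]
ft_force: [-1.2, 4.4, 12.1]
opening: 32.0
```

>>> {"name": "drive_tool", "arguments": {
  "jaw": [-1,-1,-1,-1,-1],
  "linear": [
    [0,0,0],
    [0,0,0],
    [0,0,0],
    [0,0,0],
    [0,0,0]
  ],
  "roll": [0,0,0,0,0]
}}

```text
time_s: 33.67
ee_pos: [636.6, 47.3, 125.3]
ee_rot: [[-0.0, 0.023, 1.0], [0.0, 1.0, -0.023], [-1.0, 0.0, -0.0]]
ft_force: [-0.2, -0.3, 0.2]
opening: 85.2
```

>>> {"name": "drive_tool", "arguments": {
  "jaw": [1,1,1,1,1],
  "linear": [
    [0,0,0],
    [0,0,0],
    [0,0,0],
    [0,0,0],
    [0,0,0]
  ],
  "roll": [0,0,0,0,0]
}}

```text
time_s: 34.3
ee_pos: [638.4, 47.3, 128.7]
ee_rot: [[0.005, 0.022, 1.0], [-0.002, 1.0, -0.022], [-1.0, -0.002, 0.005]]
ft_force: [-0.0, 4.3, 12.1]
opening: 32.3
```

>>> {"name": "drive_tool", "arguments": {
  "jaw": [-1,-1,-1,-1,-1],
  "linear": [
    [0,0,0],
    [0,0,0],
    [0,0,0],
    [0,0,0],
    [0,0,0]
  ],
  "roll": [0,0,0,0,0]
}}

```text
time_s: 34.92
ee_pos: [636.6, 47.3, 125.3]
ee_rot: [[-0.0, 0.023, 1.0], [0.0, 1.0, -0.023], [-1.0, 0.0, -0.0]]
ft_force: [0.1, -0.2, -0.1]
opening: 85.3
```

```bash
python3 plan.py; python3 - <<'E'
from h import *
shot('wrist','w23.png')
shot('side','side23.png')
a=cv2.imread('pics/side23.png')[160:260,230:360];a=cv2.resize(a,None,fx=4,fy=4,interpolation=cv2.INTER_CUBIC)
b=cv2.imread('pics/w23.png')[130:280,0:210];b=cv2.resize(b,(520,371));cv2.imwrite('pics/c23.png',np.vstack([a[:220],b]))
E
```

```text
t 34.925 p [636.6  47.3 125.3] zang -1.3 op 85.3 q [-3. 28.  2. 64.  0. -2.] F [ 0.1 -0.2 -0.1] tilt [-0.  0. -1.]
```

View pics/c23.png

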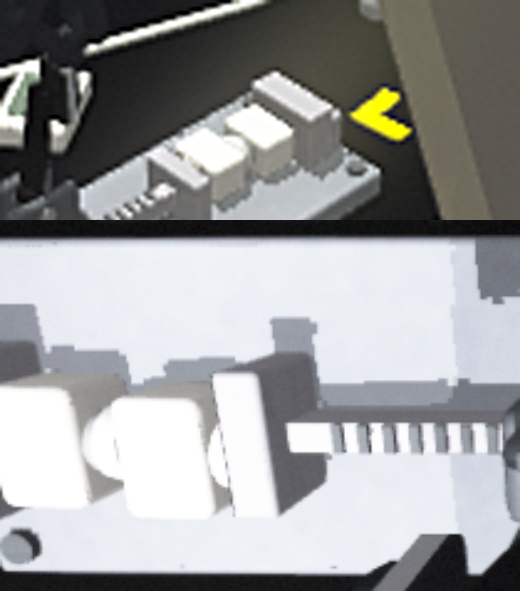

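>>> {"name": "drive_tool", "arguments": {
  "jaw": [1,1,1,1,1],
  "linear": [
    [0,0,0],
    [0,0,0],
    [0,0,0],
    [0,0,0],
    [0,0,0]
  ],
  "roll": [0,0,0,0,0]
}}

```text
time_s: 35.65
ee_pos: [638.5, 47.3, 128.9]
ee_rot: [[0.006, 0.022, 1.0], [-0.002, 1.0, -0.022], [-1.0, -0.002, 0.006]]
ft_force: [-2.0, 5.0, 13.2]
opening: 32.2
```

>>> {"name": "drive_tool", "arguments": {
  "jaw": [-1,-1,-1,-1,-1],
  "linear": [
    [0,0,0],
    [0,0,0],
    [0,0,0],
    [0,0,0],
    [0,0,0]
  ],
  "roll": [0,0,0,0,0]
}}

```text
time_s: 36.28
ee_pos: [636.6, 47.5, 125.3]
ee_rot: [[-0.0, 0.023, 1.0], [0.0, 1.0, -0.023], [-1.0, 0.0, -0.0]]
ft_force: [0.3, 0.2, 0.6]
opening: 85.5
```

>>> {"name": "drive_tool", "arguments": {
  "jaw": [1,1,1,1,1],
  "linear": [
    [0,0,0],
    [0,0,0],
    [0,0,0],
    [0,0,0],
    [0,0,0]
  ],
  "roll": [0,0,0,0,0]
}}

```text
time_s: 36.9
ee_pos: [638.4, 47.3, 128.7]
ee_rot: [[0.005, 0.022, 1.0], [-0.002, 1.0, -0.022], [-1.0, -0.002, 0.005]]
ft_force: [-0.8, 4.7, 10.3]
opening: 32.3
```

>>> {"name": "drive_tool", "arguments": {
  "jaw": [-1,-1,-1,-1,-1],
  "linear": [
    [0,0,0],
    [0,0,0],
    [0,0,0],
    [0,0,0],
    [0,0,0]
  ],
  "roll": [0,0,0,0,0]
}}

```text
time_s: 37.52
ee_pos: [636.6, 47.5, 125.4]
ee_rot: [[-0.0, 0.023, 1.0], [0.0, 1.0, -0.023], [-1.0, 0.0, -0.0]]
ft_force: [0.3, 1.1, 0.4]
opening: 85.3
```

```bash
python3 plan.py; python3 - <<'E'
from h import *
shot('wrist','w24.png')
shot('side','side24.png')
a=cv2.imread('pics/side24.png')[160:260,230:360];a=cv2.resize(a,None,fx=4,fy=4,interpolation=cv2.INTER_CUBIC)
b=cv2.imread('pics/w24.png')[130:280,0:210];b=cv2.resize(b,(520,371));cv2.imwrite('pics/c24.png',np.vstack([a[:220],b]))
E
```

```text
t 37.525 p [636.6  47.5 125.4] zang -1.29 op 85.3 q [-3. 28.  2. 64.  0. -2.] F [0.3 1.1 0.4] tilt [-0.  0. -1.]
```

View pics/c24.png

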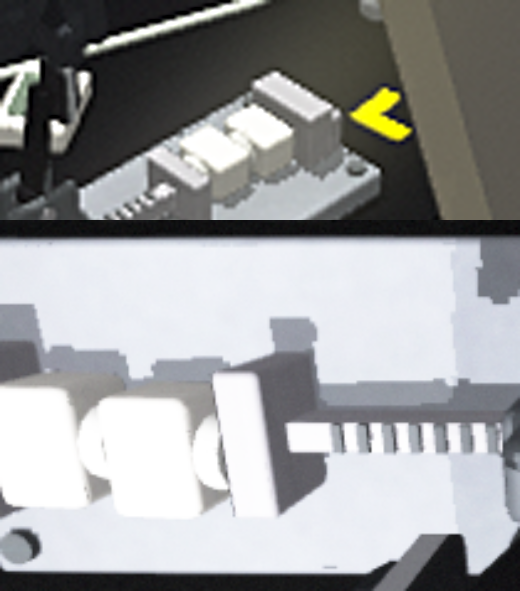

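>>> {"name": "drive_tool", "arguments": {
  "jaw": [1,1,1,1,1],
  "linear": [
    [0,0,0],
    [0,0,0],
    [0,0,0],
    [0,0,0],
    [0,0,0]
  ],
  "roll": [0,0,0,0,0]
}}

```text
time_s: 38.25
ee_pos: [638.4, 47.3, 128.7]
ee_rot: [[0.005, 0.022, 1.0], [-0.002, 1.0, -0.022], [-1.0, -0.002, 0.005]]
ft_force: [-1.6, 4.5, 12.5]
opening: 31.7
```

```bash
python3 plan.py; python3 - <<'E'
from h import *
shot('wrist','w25.png')
shot('side','side25.png')
a=cv2.imread('pics/side25.png')[160:260,230:360];a=cv2.resize(a,None,fx=4,fy=4,interpolation=cv2.INTER_CUBIC)
b=cv2.imread('pics/w25.png')[130:280,0:210];b=cv2.resize(b,(520,371));cv2.imwrite('pics/c25.png',np.vstack([a[:220],b]))
E
```

```text
t 38.25 p [638.4  47.3 128.7] zang -1.26 op 31.7 q [-3. 27.  2. 64. -0. -2.] F [-1.6  4.5 12.5] tilt [ 0.005 -0.002 -1.   ]
```

View pics/c25.png

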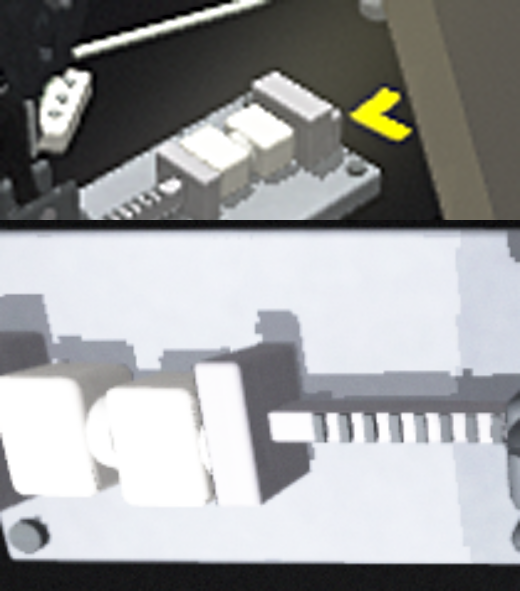

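>>> {"name": "drive_tool", "arguments": {
  "jaw": [1,1,1,1,1],
  "linear": [
    [0,0,0],
    [0,0,0],
    [0,0,0],
    [0,0,0],
    [0,0,0]
  ],
  "roll": [0,0,0,0,0]
}}

```text
time_s: 38.98
ee_pos: [638.4, 47.3, 128.7]
ee_rot: [[0.005, 0.022, 1.0], [-0.002, 1.0, -0.022], [-1.0, -0.002, 0.005]]
ft_force: [-0.4, 4.6, 11.5]
opening: 32.1
```

```bash
python3 look.py w26; python3 - <<'E'
from ov import *; import pickle
w=pickle.load(open('w26.pkl','rb'));im=cv2.imread('pics/w26.png')
a=cv2.resize(im[140:280,0:150],None,fx=4,fy=4,interpolation=cv2.INTER_CUBIC);o=(0,140);b=a.copy()
O=np.array([635.2,-35.4]);u=np.array([.0227,.9997])
for x in(-124,-88):
    c=O+u*x; draw(a,w,*cassette(c[0],c[1],88.7,20,4),o,4)
cv2.imwrite('pics/ov26.png',a)
E
```

```text
t 39.025 [638.4  47.3 128.7] -1.26 op 32.1
```

View pics/ov26.png

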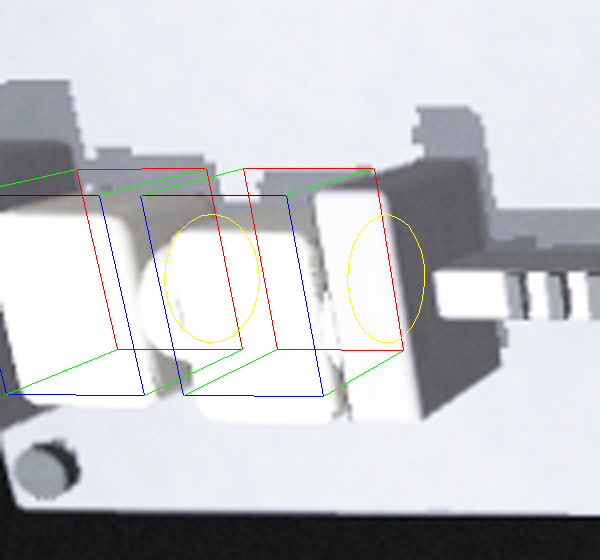

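>>> {"name": "drive_tool", "arguments": {
  "jaw": [-1,-1,-1,-1,-1],
  "linear": [
    [0,0,0],
    [0,0,0],
    [0,0,0],
    [0,-3,0],
    [0,0,0]
  ],
  "roll": [0,0,0,0,0]
}}

```text
time_s: 39.7
ee_pos: [636.6, 44.2, 125.3]
ee_rot: [[-0.0, 0.023, 1.0], [0.0, 1.0, -0.023], [-1.0, 0.0, -0.0]]
ft_force: [-0.4, -0.5, 0.3]
opening: 85.2
```

>>> {"name": "drive_tool", "arguments": {
  "jaw": [-1,-1,-1,-1,-1],
  "linear": [
    [-10,0,0],
    [-30,0,0],
    [-40,0,0],
    [0,-50,0],
    [0,-55,0]
  ],
  "roll": [0,0,0,0,0]
}}

```text
time_s: 40.33
ee_pos: [635.0, -60.9, 207.4]
ee_rot: [[0.003, 0.02, 1.0], [-0.001, 1.0, -0.02], [-1.0, -0.001, 0.003]]
ft_force: [0.8, -0.1, 0.3]
opening: 85.4
```

>>> {"name": "drive_tool", "arguments": {
  "jaw": [-1,-1,-1,-1,-1],
  "linear": [
    [0,-40,0],
    [0,-20,0],
    [0,0,0],
    [0,0,0],
    [0,0,0]
  ],
  "roll": [0,0,0,0,0]
}}

```text
time_s: 40.95
ee_pos: [633.0, -119.2, 205.6]
ee_rot: [[0.0, 0.021, 1.0], [0.0, 1.0, -0.021], [-1.0, 0.0, 0.0]]
ft_force: [-0.3, 0.1, -0.1]
opening: 85.2
```

```bash
python3 look.py w27; python3 - <<'E'
from ov import *
im=cv2.imread('pics/w27.png')
cv2.imwrite('pics/w27c.png',cv2.resize(im[120:290,170:370],None,fx=4,fy=3.5,interpolation=cv2.INTER_CUBIC))
E
```

```text
t 41.0 [ 633.  -119.3  205.6] -1.2 op 85.3
```

View pics/w27c.png

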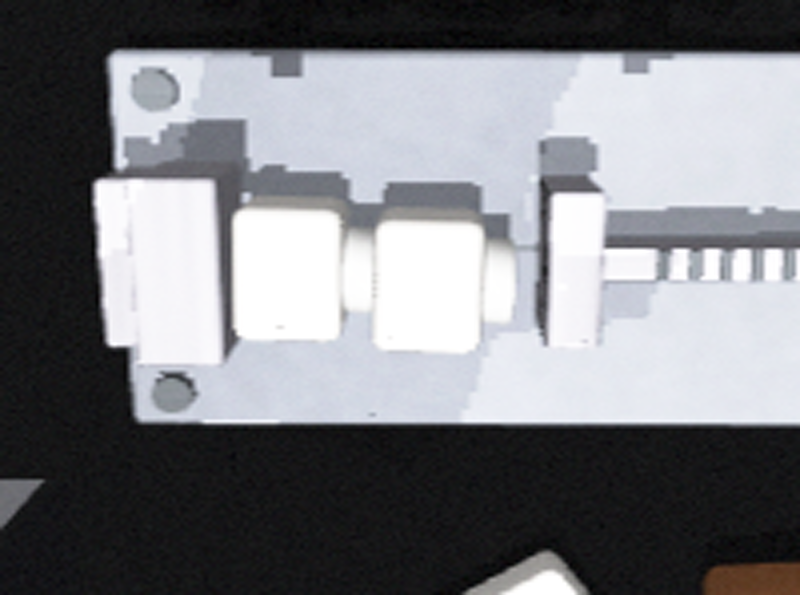

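```bash
python3 - <<'E'
from ov import *; import pickle
w=pickle.load(open('w27.pkl','rb'));im=cv2.imread('pics/w27.png')
o=(220,160);a=cv2.resize(im[160:230,220:310],None,fx=8,fy=8,interpolation=cv2.INTER_CUBIC)
P1=atz(w,[(170+(232+344)/8,120+(208+335)/7),(170+(374+485)/8,120+(220+348)/7)],48);print(P1.round(1))
for ci in(0,4): draw(a,w,*cassette(P1[1][0],P1[1][1],88.7,20,ci),o,8)
draw(a,w,*cassette(P1[0][0],P1[0][1],88.7,20,4),o,8)
cv2.imwrite('pics/ov27.png',a)
E
```

```text
[[ 634.3 -158.    48. ]
 [ 638.7 -122.5   48. ]]
```

View pics/ov27.png

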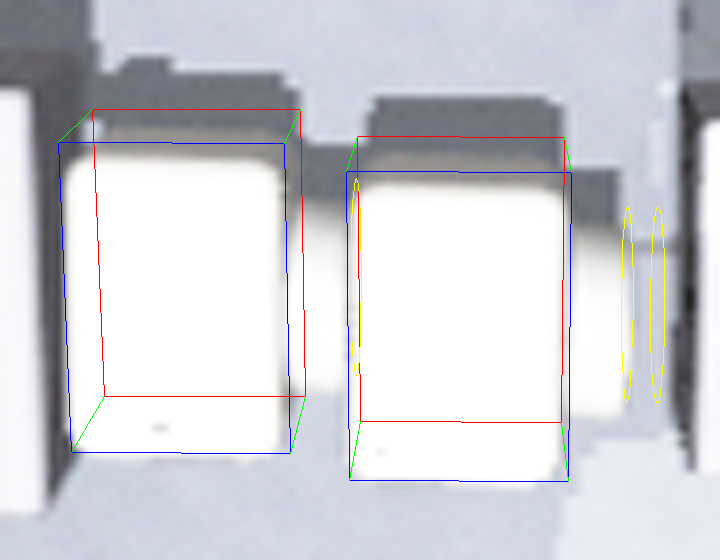

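```bash
python3 plan.py 639.3 136.6 200 -1.3 55
```

```text
t 41.05 p [ 633.  -119.4  205.6] zang -1.2 op 85.6 q [-18.  26.  11.  75.   0. -17.] F [-0.4 -0.4 -0.3] tilt [-0.  0. -1.]
linear [[1.0, 51.0, 0.0], [1.0, 51.0, 0.0], [1.0, 51.0, 0.0], [1.0, 52.0, 0.0], [1.6, 51.1, 0.9]] roll [0.0, 0.0, 0.0, 0.0, 0.0]
```

>>> {"name": "drive_tool", "arguments": {
  "jaw": [1,1,1,1,1],
  "linear": [
    [0,51,0],
    [0,51,0],
    [0,51,0],
    [0,52,0],
    [0,51,1]
  ],
  "roll": [0,0,0,0,0]
}}

```text
time_s: 41.68
ee_pos: [639.4, 137.6, 205.7]
ee_rot: [[0.0, 0.022, 1.0], [-0.0, 1.0, -0.022], [-1.0, 0.0, 0.0]]
ft_force: [0.2, -0.0, -0.5]
opening: 0.0
```

>>> {"name": "drive_tool", "arguments": {
  "jaw": [1,1,1,1,1],
  "linear": [
    [30,0,0],
    [30,0,0],
    [20,0,0],
    [10,0,0],
    [0,0,0]
  ],
  "roll": [0,0,0,0,0]
}}

```text
time_s: 42.3
ee_pos: [639.2, 135.4, 115.0]
ee_rot: [[-0.001, 0.022, 1.0], [-0.0, 1.0, -0.022], [-1.0, -0.0, -0.001]]
ft_force: [0.8, 0.1, 0.9]
opening: -0.1
```

```bash
python3 look.py w28 tab; python3 - <<'E'
from h import *;import pickle
shot('side','side28.png')
w=pickle.load(open('w28.pkl','rb'));O=np.array([636,-35.4,0]);u=np.array([.0227,.9997,0]);s=info('side')
P=[O+172*u+[0,0,66]];print(proj(w,P),proj(s,P))
a=cv2.imread('pics/side28.png')[120:300,130:330];cv2.imwrite('pics/side28c.png',cv2.resize(a,None,fx=3,fy=3,interpolation=cv2.INTER_CUBIC))
E
python3 plan.py 639.3 136.6 70 -1.3
```

```text
t 42.35 [639.9 135.4 115.9] -1.29 op 0.2
tab [([255.1, 227.7, 98.1, 30.6], 0.73), ([165.8, 240.8, 331.7, 211.8], 0.45)]
[[282.26395678 230.44166147]] [[197.45117172 241.23144438]]
t 42.5 p [640.5 135.2 116.7] zang -1.31 op -0.3 q [ 5. 30.  4. 64. -0.  6.] F [0.3 0.3 0.5] tilt [ 0.002  0.    -1.   ]
linear [[46.7, 1.4, -1.2], [0, 0, 0], [0, 0, 0], [0, 0, 0], [0, 0, 0]] roll [-0.0, 0, 0, 0, 0]
```

View pics/w28.png

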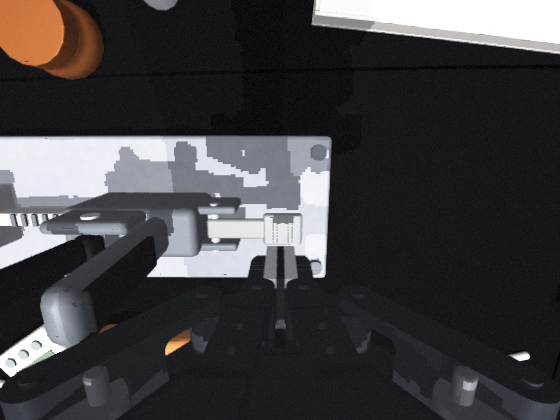

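View pics/side28c.png

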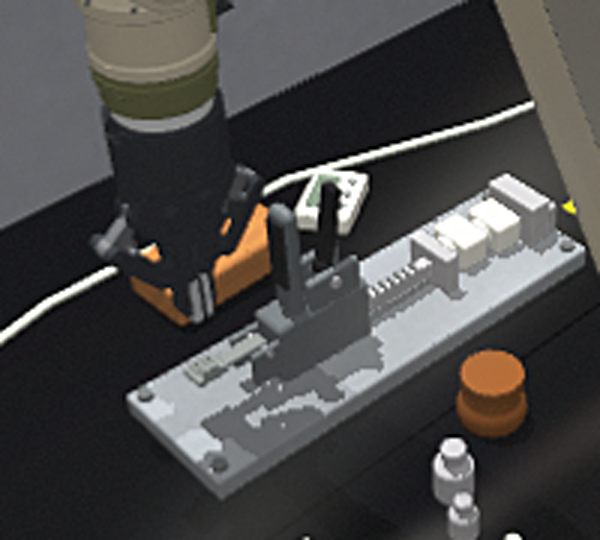

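>>> {"name": "drive_tool", "arguments": {
  "jaw": [1,1,1,1,1],
  "linear": [
    [25,1,-0.5],
    [15,0,0],
    [6,0,0],
    [5,0,0],
    [5,0,0]
  ],
  "roll": [0,0,0,0,0]
}}

```text
time_s: 43.12
ee_pos: [639.6, 136.4, 61.2]
ee_rot: [[0.001, 0.023, 1.0], [0.001, 1.0, -0.023], [-1.0, 0.001, 0.001]]
ft_force: [-4.3, 0.8, 10.9]
opening: 0.2
```

>>> {"name": "drive_tool", "arguments": {
  "jaw": [1,1,1,1,1],
  "linear": [
    [2,0,0],
    [2,0,0],
    [0,0,0],
    [0,0,0],
    [0,0,0]
  ],
  "roll": [0,0,0,0,0]
}}

```text
time_s: 43.75
ee_pos: [639.7, 136.5, 58.9]
ee_rot: [[0.003, 0.023, 1.0], [0.0, 1.0, -0.023], [-1.0, 0.0, 0.003]]
ft_force: [-6.2, 0.5, 13.8]
opening: -0.0
```

```bash
python3 plan.py; python3 - <<'E'
from h import *
shot('side','side29.png')
a=cv2.imread('pics/side29.png')[120:300,130:330];cv2.imwrite('pics/side29c.png',cv2.resize(a,None,fx=3,fy=3,interpolation=cv2.INTER_CUBIC))
E
```

```text
t 43.75 p [639.7 136.5  58.9] zang -1.29 op -0.0 q [ 5. 32. -1. 57.  0.  6.] F [-6.2  0.5 13.8] tilt [ 0.003  0.    -1.   ]
```

View pics/side29c.png

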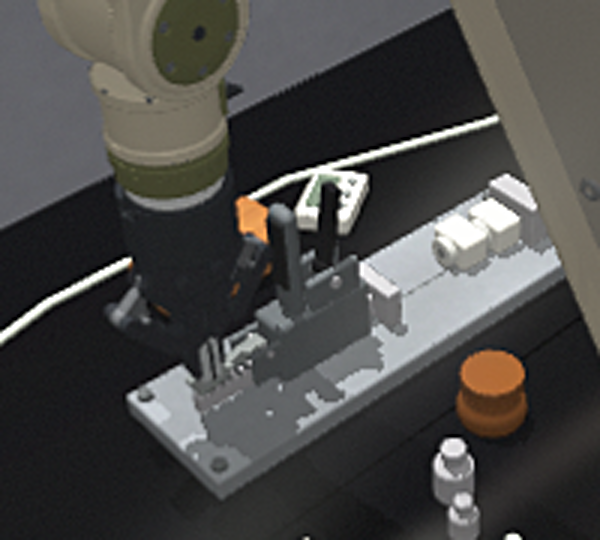

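>>> {"name": "drive_tool", "arguments": {
  "jaw": [1,1,1,1,1],
  "linear": [
    [1,0,0],
    [0,0,0],
    [0,0,0],
    [0,0,0],
    [0,0,0]
  ],
  "roll": [0,0,0,0,0]
}}

```text
time_s: 44.42
ee_pos: [639.8, 136.5, 58.8]
ee_rot: [[0.003, 0.022, 1.0], [0.0, 1.0, -0.023], [-1.0, 0.0, 0.003]]
ft_force: [-6.7, -0.5, 18.8]
opening: 0.0
```

>>> {"name": "drive_tool", "arguments": {
  "jaw": [1,1,1,1,1],
  "linear": [
    [-10,0,0],
    [-30,0,0],
    [-50,0,0],
    [-55,0,0],
    [0,0,0]
  ],
  "roll": [0,0,0,0,0]
}}

```text
time_s: 45.05
ee_pos: [642.6, 136.5, 206.1]
ee_rot: [[0.011, 0.023, 1.0], [0.001, 1.0, -0.023], [-1.0, 0.001, 0.011]]
ft_force: [-0.5, 0.2, -0.3]
opening: -0.1
```

```bash
python3 look.py w30;python3 plan.py 637 -122 200 -91.3 50; python3 - <<'E'
from h import *
shot('top','top30.png');im=cv2.imread('pics/top30.png')
cv2.imwrite('pics/top30c.png',cv2.resize(im[120:330,100:440],None,fx=2.35,fy=2.35,interpolation=cv2.INTER_CUBIC))
E
```

```text
t 45.1 [641.2 136.3 203. ] -1.31 op 0.1
t 45.15 p [640.  136.2 200.6] zang -1.31 op -0.1 q [ 5. 27. 12. 75. -0.  6.] F [-0.5  0.1 -1. ] tilt [ 0.003  0.    -1.   ]
linear [[0.0, -26.0, 0.0], [0.0, -25.0, 4.0], [0.0, -24.0, 8.0], [0.0, -23.0, 12.0], [0.0, -21.0, 16.0]] roll [0.157, 0.157, 0.157, 0.157, 0.157]
linear [[0.0, -18.0, 19.0], [0.0, -15.0, 21.0], [0.0, -11.0, 23.0], [0.0, -8.0, 25.0], [0.6, -3.9, 25.2]] roll [0.157, 0.157, 0.157, 0.157, 0.157]
```

View pics/w30.png

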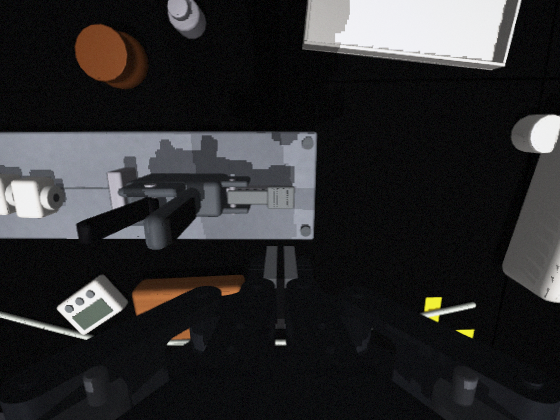

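View pics/top30c.png

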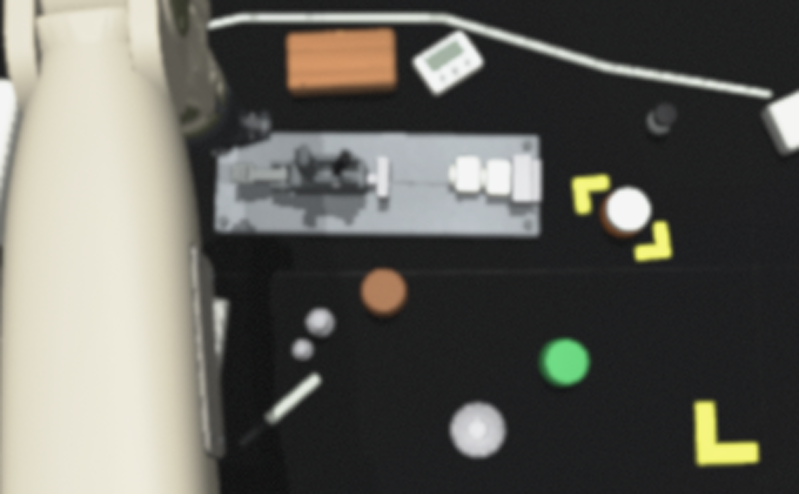

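>>> {"name": "drive_tool", "arguments": {
  "jaw": [1,1,1,1,1],
  "linear": [
    [0,-26,0],
    [0,-25,4],
    [0,-24,8],
    [0,-23,12],
    [0,-21,16]
  ],
  "roll": [0.157,0.157,0.157,0.157,0.157]
}}

```text
time_s: 45.82
ee_pos: [636.2, 6.5, 197.2]
ee_rot: [[-0.004, 0.726, 0.687], [0.0, 0.687, -0.726], [-1.0, -0.002, -0.003]]
ft_force: [0.1, 0.1, -0.1]
opening: 0.4
```

>>> {"name": "drive_tool", "arguments": {
  "jaw": [1,-1,-1,-1,-1],
  "linear": [
    [0,-18,19],
    [0,-15,21],
    [0,-11,23],
    [0,-8,25],
    [0,-4,25]
  ],
  "roll": [0.157,0.157,0.157,0.157,0.157]
}}

```text
time_s: 46.45
ee_pos: [635.1, -122.4, 197.2]
ee_rot: [[-0.004, 1.0, -0.027], [0.001, -0.027, -1.0], [-1.0, -0.004, -0.001]]
ft_force: [-0.1, 0.2, -0.2]
opening: 72.7
```

>>> {"name": "drive_tool", "arguments": {
  "jaw": [-1,-1,-1,-1,-1],
  "linear": [
    [30,0,0],
    [30,0,0],
    [10,0,0],
    [0,0,0],
    [0,0,0]
  ],
  "roll": [0,0,0,0,0]
}}

```text
time_s: 47.08
ee_pos: [636.8, -121.9, 130.5]
ee_rot: [[0.001, 1.0, -0.022], [-0.001, -0.022, -1.0], [-1.0, 0.001, 0.001]]
ft_force: [-0.6, 0.8, -0.5]
opening: 85.3
```

```bash
python3 look.py w31; python3 - <<'E'
from ov import *; import pickle
w=pickle.load(open('w31.pkl','rb'));im=cv2.imread('pics/w31.png')
o=(210,130);a=cv2.resize(im[130:290,210:340],None,fx=3.7,fy=3.7,interpolation=cv2.INTER_CUBIC)
for c in((634.3,-158),(638,-122.5)): draw(a,w,*cassette(*c,88.7,20,4),o,3.7)
cv2.imwrite('pics/ov31.png',a)
E
```

```text
t 47.125 [ 637.  -121.9  130.8] -91.25 op 85.4
```

View pics/ov31.png

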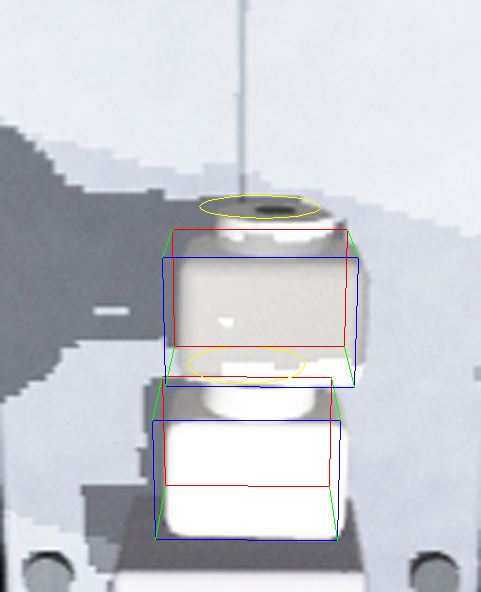

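```bash
python3 plan.py 640.3 -121.5 24 -91.3 40
```

```text
t 47.175 p [ 637.  -122.   130.9] zang -91.25 op 85.6 q [-18.  28.   4.  66.  -0.  73.] F [0.6 0.9 0.5] tilt [ 0.002 -0.001 -1.   ]
linear [[36.0, 1.0, -0.0], [35.0, 1.0, -0.0], [35.9, 1.3, -0.5], [0, 0, 0], [0, 0, 0]] roll [0.0, 0.0, 0.0, 0, 0]
```

>>> {"name": "drive_tool", "arguments": {
  "jaw": [-1,-1,-1,-1,-1],
  "linear": [
    [33,1.5,0],
    [33,1.5,-0.5],
    [25,0,0],
    [11,0,0],
    [4,0,0]
  ],
  "roll": [0,0,0,0,0]
}}

```text
time_s: 47.8
ee_pos: [639.5, -121.4, 23.8]
ee_rot: [[0.001, 1.0, -0.022], [-0.0, -0.022, -1.0], [-1.0, 0.001, 0.0]]
ft_force: [0.5, 1.1, 1.4]
opening: 85.2
```

>>> {"name": "drive_tool", "arguments": {
  "jaw": [1,1,1,1,1],
  "linear": [
    [0,0,0],
    [0,0,0],
    [0,0,0],
    [0,0,0],
    [0,0,0]
  ],
  "roll": [0,0,0,0,0]
}}

```text
time_s: 48.42
ee_pos: [640.2, -121.7, 24.9]
ee_rot: [[0.002, 1.0, -0.022], [-0.001, -0.022, -1.0], [-1.0, 0.002, 0.001]]
ft_force: [0.1, 0.8, 6.4]
opening: 39.0
```

```bash
python3 look.py w32;python3 plan.py
```

```text
t 48.475 [ 640.2 -121.7   24.9] -91.26 op 39.0
t 48.525 p [ 640.2 -121.7   24.9] zang -91.26 op 38.8 q [-18.  33.  -4.  53.  -0.  73.] F [-0.1 -0.5  7. ] tilt [ 0.002 -0.001 -1.   ]
```

View pics/w32.png

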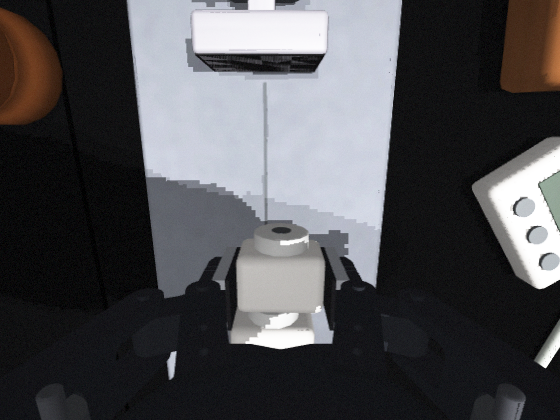

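>>> {"name": "drive_tool", "arguments": {
  "jaw": [1,1,1,1,1],
  "linear": [
    [-20,0,0],
    [-45,0,0],
    [-45,0,0],
    [0,-30,0],
    [0,-50,0]
  ],
  "roll": [0,0,0,0,0]
}}

```text
time_s: 49.15
ee_pos: [559.9, -120.1, 134.1]
ee_rot: [[0.003, 1.0, -0.021], [-0.001, -0.021, -1.0], [-1.0, 0.003, 0.001]]
ft_force: [-1.2, -0.4, -0.6]
opening: 38.9
```

>>> {"name": "drive_tool", "arguments": {
  "jaw": [1,1,1,1,1],
  "linear": [
    [0,-50,-15],
    [0,-40,-35],
    [0,-10,-50],
    [0,-5,-50],
    [0,0,-50]
  ],
  "roll": [0,0,0.03,0.03,0.022]
}}

```text
time_s: 49.78
ee_pos: [462.3, 83.9, 133.7]
ee_rot: [[0.0, 0.994, -0.105], [-0.0, -0.105, -0.994], [-1.0, 0.0, 0.0]]
ft_force: [1.9, 0.2, -0.9]
opening: 38.4
```

```bash
python3 plan.py 448 225 130 -96 50
```

```text
t 49.775 p [462.3  83.9 133.7] zang -96.04 op 38.4 q [  0.  10. -22.  58.  -0.  97.] F [ 1.9  0.2 -0.9] tilt [ 0. -0. -1.]
linear [[1.0, -10.0, -46.0], [1.0, -10.0, -46.0], [1.7, -9.1, -46.8], [0, 0, 0], [0, 0, 0]] roll [-0.0, -0.0, -0.0, 0, 0]
```

>>> {"name": "drive_tool", "arguments": {
  "jaw": [1,1,1,1,1],
  "linear": [
    [0,-10,-46],
    [0,-10,-46],
    [0,-9,-46],
    [0,0,0],
    [0,0,0]
  ],
  "roll": [0,0,0,0,0]
}}

```text
time_s: 50.4
ee_pos: [448.3, 222.6, 133.3]
ee_rot: [[-0.001, 0.995, -0.103], [-0.001, -0.103, -0.995], [-1.0, -0.0, 0.001]]
ft_force: [-0.1, -0.9, -0.5]
opening: 38.7
```

```bash
imgc(){ :; }; python3 -c "
from h import *
for i in range(4): imaging.camera('wrist')"; python3 look.py w33 tray
```

```text
t 50.65 [448.8 221.8 133.5] -96.07 op 38.9
tray [([275.9, 137.8, 158.7, 245.0], 0.81)]
```

View pics/w33.png

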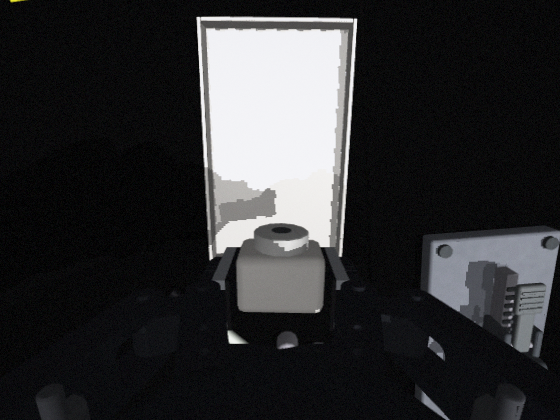

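```bash
python3 - <<'E'
from h import *; import pickle
w=pickle.load(open('w33.pkl','rb'))
P=atz(w,[(199,20),(355,19),(210,262),(343,258)],22);print(P.round(1))
far=(P[0]+P[1])/2
d=((P[0]-P[2])/np.linalg.norm(P[0]-P[2])+(P[1]-P[3])/np.linalg.norm(P[1]-P[3]))/2;d/=np.linalg.norm(d)
print(np.linalg.norm(P[0]-P[1]),d,far-100*d)
c=(far-100*d)[:2]
for y in(45,0,-45): print(y,c+y*d[:2])
E
```

```text
[[404.8 370.8  22. ]
 [519.8 359.3  22. ]
 [381.2 177.6  22. ]
 [501.  168.9  22. ]]
115.57327145846753 [ 1.10007082e-01  9.93930803e-01 -7.30410082e-17] [451.32864807 265.6469418   22.        ]
45 [456.27896674 310.37382796]
0 [451.32864807 265.6469418 ]
-45 [446.37832939 220.92005565]
```

```bash
python3 plan.py 455 307 60 -96.3 40
```

```text
t 50.75 p [448.8 222.  133.5] zang -96.05 op 39.1 q [ 17.  13. -18.  59.  -0. 113.] F [ 1.  -1.  -1.1] tilt [ 0. -0. -1.]
linear [[24.0, -1.0, -28.0], [25.0, -1.0, -29.0], [24.5, -0.9, -28.2], [0, 0, 0], [0, 0, 0]] roll [0.001, 0.001, 0.001, 0, 0]
```

>>> {"name": "drive_tool", "arguments": {
  "jaw": [1,1,1,1,1],
  "linear": [
    [10,-1,-40],
    [10,-1,-45],
    [25,-1,0],
    [25,0,0],
    [5,0,0]
  ],
  "roll": [0.001,0.001,0.001,0,0]
}}

```text
time_s: 51.38
ee_pos: [453.2, 306.8, 56.8]
ee_rot: [[-0.003, 0.994, -0.107], [-0.002, -0.107, -0.994], [-1.0, -0.003, 0.002]]
ft_force: [-0.7, -0.7, -0.0]
opening: 38.8
```

```bash
python3 look.py w34; python3 plan.py 455 307 8.5 -96.3 40
```

```text
t 51.425 [453.7 306.9  57.2] -96.16 op 38.9
t 51.475 p [454.3 307.2  58.2] zang -96.17 op 38.3 q [ 26.  22. -18.  51.  -0. 122.] F [-0.1 -0.7  0.8] tilt [-0.001 -0.001 -1.   ]
linear [[25.0, 0.0, 0.0], [24.7, 0.7, 0.1], [0, 0, 0], [0, 0, 0], [0, 0, 0]] roll [0.001, 0.001, 0, 0, 0]
```

View pics/w34.png

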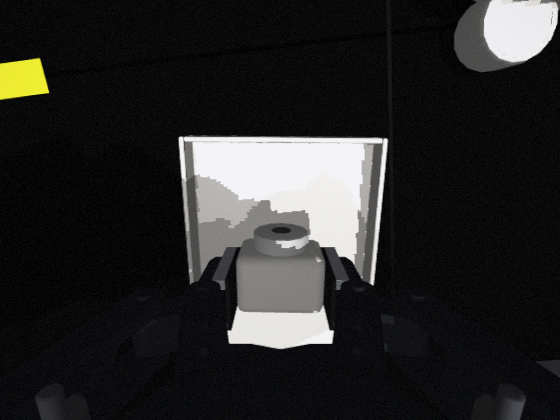

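>>> {"name": "drive_tool", "arguments": {
  "jaw": [1,1,1,1,1],
  "linear": [
    [20,0,0],
    [18,0,0],
    [8,0,0],
    [3,0,0],
    [1,0,0]
  ],
  "roll": [0,0,0,0,0]
}}

```text
time_s: 52.1
ee_pos: [455.1, 307.9, 9.1]
ee_rot: [[0.001, 0.994, -0.107], [0.0, -0.107, -0.994], [-1.0, 0.001, -0.001]]
ft_force: [-0.0, 0.7, -0.4]
opening: 38.8
```

>>> {"name": "drive_tool", "arguments": {
  "jaw": [1,1,-0.15,-0.15,-0.15],
  "linear": [
    [0,0,0],
    [0,0,0],
    [0,0,0],
    [0,0,0],
    [0,0,0]
  ],
  "roll": [0,0,0,0,0]
}}

```text
time_s: 52.72
ee_pos: [454.5, 307.7, 8.5]
ee_rot: [[0.0, 0.994, -0.107], [-0.0, -0.107, -0.994], [-1.0, 0.0, 0.0]]
ft_force: [-0.6, -0.0, -0.5]
opening: 49.6
```

```bash
python3 look.py w35; python3 plan.py
```

```text
t 52.775 [454.5 307.7   8.5] -96.13 op 49.1
t 52.825 p [454.5 307.7   8.5] zang -96.13 op 49.3 q [ 26.  25. -21.  44.  -0. 122.] F [-0.2  0.3 -0.4] tilt [ 0. -0. -1.]
```

View pics/w35.png

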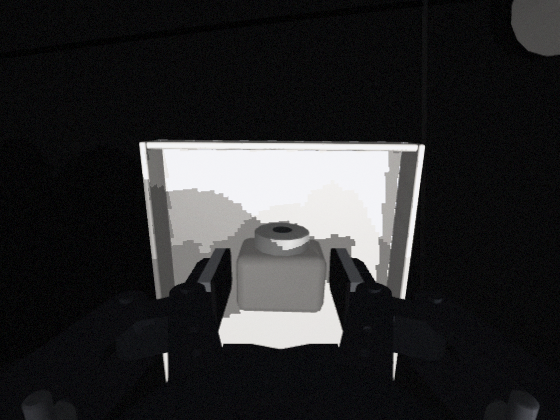

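Released cleanly. Rise and go back for the other cassette.

>>> {"name": "drive_tool", "arguments": {
  "jaw": [-0.15,-0.15,-0.15,-1,-1],
  "linear": [
    [-20,0,0],
    [-50,0,0],
    [-50,0,0],
    [-10,0,40],
    [0,0,50]
  ],
  "roll": [0,0,0,0,0]
}}

```text
time_s: 53.45
ee_pos: [446.1, 218.2, 140.1]
ee_rot: [[0.004, 0.995, -0.105], [0.001, -0.105, -0.995], [-1.0, 0.004, -0.001]]
ft_force: [0.4, -0.9, -0.4]
opening: 82.7
```

>>> {"name": "drive_tool", "arguments": {
  "jaw": [-1,-1,-1,-1,-1],
  "linear": [
    [0,0,50],
    [0,0,50],
    [0,5,55],
    [0,10,55],
    [0,20,50]
  ],
  "roll": [-0.02,-0.02,-0.02,-0.02,0]
}}

```text
time_s: 54.08
ee_pos: [462.1, -44.2, 138.8]
ee_rot: [[0.0, 1.0, -0.027], [-0.0, -0.027, -1.0], [-1.0, 0.0, 0.0]]
ft_force: [1.2, 0.0, -0.8]
opening: 85.1
```

```bash
python3 look.py w36; python3 plan.py 634.5 -158 135 -91.3 50
```

```text
t 54.125 [465.9 -49.9 139.1] -91.83 op 85.3
t 54.175 p [464.8 -47.  138.9] zang -91.9 op 85.4 q [-16.   9. -22.  58.  -0.  76.] F [-0.9  0.3  0.5] tilt [ 0.003 -0.002 -1.   ]
linear [[1.0, 35.0, 21.0], [1.0, 35.0, 21.0], [1.0, 34.0, 21.0], [0.0, 34.0, 21.0], [0.9, 34.8, 22.0]] roll [-0.002, -0.002, -0.002, -0.002, -0.002]
```

View pics/w36.png

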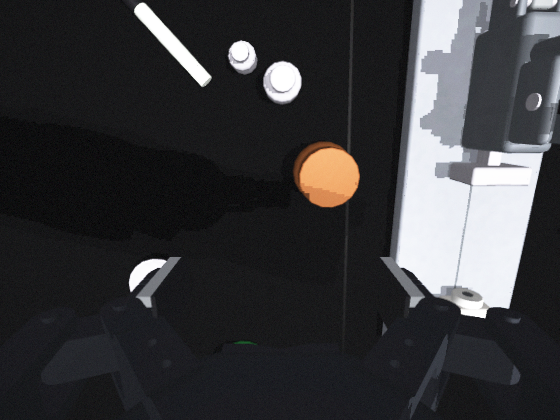

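>>> {"name": "drive_tool", "arguments": {
  "jaw": [-1,-1,-1,-1,-1],
  "linear": [
    [0,35,21],
    [0,35,21],
    [0,34,21],
    [0,34,21],
    [0,33,20]
  ],
  "roll": [-0.002,-0.002,-0.002,-0.002,-0.002]
}}

```text
time_s: 54.8
ee_pos: [632.0, -150.1, 138.2]
ee_rot: [[-0.0, 1.0, -0.016], [0.0, -0.016, -1.0], [-1.0, -0.0, -0.0]]
ft_force: [0.6, 0.7, 0.3]
opening: 85.6
```

>>> {"name": "drive_tool", "arguments": {
  "jaw": [-1,-1,-1,-1,-1],
  "linear": [
    [0,0,0],
    [0,0,0],
    [0,0,0],
    [0,0,0],
    [0,0,0]
  ],
  "roll": [0,0,0,0,0]
}}

```text
time_s: 55.42
ee_pos: [630.9, -150.1, 138.9]
ee_rot: [[0.0, 1.0, -0.017], [-0.0, -0.017, -1.0], [-1.0, 0.0, 0.0]]
ft_force: [-0.1, 0.2, -0.5]
opening: 85.8
```

```bash
python3 look.py w37; python3 - <<'E'
from ov import *; import pickle
w=pickle.load(open('w37.pkl','rb'));im=cv2.imread('pics/w37.png')
o=(210,130);a=cv2.resize(im[130:290,190:360],None,fx=3.7,fy=3.7,interpolation=cv2.INTER_CUBIC)
o=(190,130)
for c in((634.3,-158),): draw(a,w,*cassette(*c,88.7,20,4),o,3.7)
cv2.imwrite('pics/ov37.png',a)
E
```

```text
t 55.475 [ 630.9 -150.2  138.9] -90.97 op 85.5
```

View pics/ov37.png

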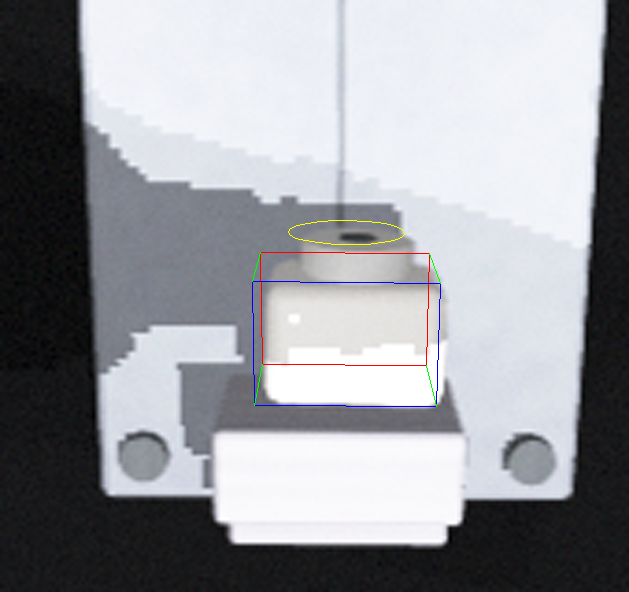

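>>> {"name": "drive_tool", "arguments": {
  "jaw": [-1,-1,-1,-1,-1],
  "linear": [
    [33,2.5,3.5],
    [33,2.5,3.5],
    [30,0,0],
    [14,0,0],
    [4.5,0,0]
  ],
  "roll": [0.004,0,0,0,0]
}}

```text
time_s: 56.15
ee_pos: [635.6, -157.3, 23.4]
ee_rot: [[-0.001, 1.0, -0.021], [0.0, -0.021, -1.0], [-1.0, -0.001, -0.0]]
ft_force: [0.8, -1.1, -0.3]
opening: 85.8
```

>>> {"name": "drive_tool", "arguments": {
  "jaw": [1,1,1,1,1],
  "linear": [
    [0,0,0],
    [0,0,0],
    [0,0,0],
    [0,0,0],
    [0,0,0]
  ],
  "roll": [0,0,0,0,0]
}}

```text
time_s: 56.78
ee_pos: [637.0, -157.8, 25.5]
ee_rot: [[0.003, 1.0, -0.021], [-0.001, -0.021, -1.0], [-1.0, 0.003, 0.001]]
ft_force: [-0.4, 0.0, 5.6]
opening: 38.7
```

>>> {"name": "drive_tool", "arguments": {
  "jaw": [1,1,1,1,1],
  "linear": [
    [-20,0,0],
    [-45,0,0],
    [-45,0,0],
    [0,-30,0],
    [0,-50,0]
  ],
  "roll": [0,0,0,0,0]
}}

```text
time_s: 57.4
ee_pos: [556.7, -156.2, 134.7]
ee_rot: [[0.003, 1.0, -0.02], [-0.001, -0.02, -1.0], [-1.0, 0.003, 0.001]]
ft_force: [-0.8, -0.6, -0.6]
opening: 38.9
```

```bash
python3 look.py w38; python3 plan.py 462 40 135 -96.2 55
```

```text
t 57.45 [ 546.1 -153.3  131.9] -91.22 op 38.7
t 57.5 p [ 549.  -153.7  132.3] zang -91.26 op 38.7 q [-24.  21.  -8.  62.  -0.  68.] F [ 0.   0.1 -0.6] tilt [-0.009  0.003 -1.   ]
linear [[-1.0, -23.0, -48.0], [-1.0, -24.0, -47.0], [-0.0, -25.0, -47.0], [-0.7, -25.5, -46.6], [0, 0, 0]] roll [0.022, 0.022, 0.022, 0.022, 0]
```

View pics/w38.png

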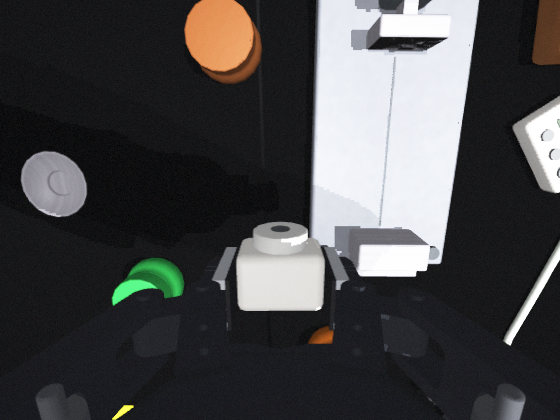

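>>> {"name": "drive_tool", "arguments": {
  "jaw": [1,1,1,1,1],
  "linear": [
    [0,-23,-48],
    [0,-24,-48],
    [0,-25,-48],
    [0,-25,-48],
    [0,0,-50]
  ],
  "roll": [0.022,0.022,0.022,0.02,0]
}}

```text
time_s: 58.12
ee_pos: [472.9, 92.3, 134.1]
ee_rot: [[-0.001, 0.994, -0.107], [-0.0, -0.107, -0.994], [-1.0, -0.001, 0.0]]
ft_force: [1.9, -0.6, -0.2]
opening: 38.8
```

```bash
python3 plan.py 446 223 100 -96.2 50
```

```text
t 58.125 p [472.9  92.3 134.1] zang -96.17 op 38.8 q [  1.  11. -21.  58.  -0.  98.] F [ 1.9 -0.6 -0.2] tilt [-0.001 -0.    -1.   ]
linear [[11.0, -14.0, -42.0], [12.0, -13.0, -43.0], [11.1, -13.8, -42.0], [0, 0, 0], [0, 0, 0]] roll [0.0, 0.0, 0.0, 0, 0]
```

>>> {"name": "drive_tool", "arguments": {
  "jaw": [1,1,1,1,1],
  "linear": [
    [10,-14,-42],
    [12,-13,-42],
    [12,-14,-42],
    [0,0,0],
    [0,0,0]
  ],
  "roll": [0,0,0,0,0]
}}

```text
time_s: 58.75
ee_pos: [447.6, 220.5, 100.0]
ee_rot: [[0.0, 0.994, -0.106], [-0.001, -0.106, -0.994], [-1.0, 0.0, 0.0]]
ft_force: [0.4, -0.1, -0.4]
opening: 38.8
```

```bash
python3 -c "
from h import *
for i in range(3): imaging.camera('wrist')"; python3 look.py w39; python3 plan.py 446 223 60 -96.3 50
```

```text
t 58.95 [448.2 219.6 100.3] -96.24 op 38.8
t 59.0 p [448.2 219.7 100.3] zang -96.24 op 38.4 q [ 17.  14. -22.  54.  -0. 113.] F [ 0.2 -0.6 -0.5] tilt [ 0.001 -0.    -1.   ]
linear [[40.3, -2.5, -3.1], [0, 0, 0], [0, 0, 0], [0, 0, 0], [0, 0, 0]] roll [0.001, 0, 0, 0, 0]
```

View pics/w39.png

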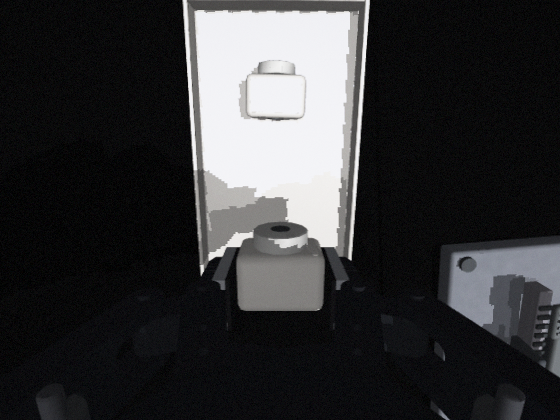

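>>> {"name": "drive_tool", "arguments": {
  "jaw": [1,1,1,1,1],
  "linear": [
    [30,-1,-5],
    [30,-1,-4],
    [20,0,0],
    [8,0,0],
    [3.5,0,0]
  ],
  "roll": [0,0,0,0,0]
}}

```text
time_s: 59.62
ee_pos: [446.8, 229.3, 8.5]
ee_rot: [[0.0, 0.994, -0.108], [-0.0, -0.108, -0.994], [-1.0, 0.0, 0.0]]
ft_force: [0.8, 0.1, -0.1]
opening: 38.4
```

>>> {"name": "drive_tool", "arguments": {
  "jaw": [1,1,-0.15,-0.15,-0.15],
  "linear": [
    [0,0,0],
    [0,0,0],
    [0,0,0],
    [0,0,0],
    [0,0,0]
  ],
  "roll": [0,0,0,0,0]
}}

```text
time_s: 60.25
ee_pos: [446.6, 229.8, 8.6]
ee_rot: [[0.0, 0.994, -0.107], [-0.0, -0.107, -0.994], [-1.0, 0.0, -0.0]]
ft_force: [0.2, -0.4, 0.3]
opening: 48.8
```

>>> {"name": "drive_tool", "arguments": {
  "jaw": [-0.15,-0.15,-0.15,-0.15,-0.15],
  "linear": [
    [-15,0,0],
    [-50,0,0],
    [-50,0,0],
    [-50,0,40],
    [0,0,60]
  ],
  "roll": [0,0,0,0,0]
}}

```text
time_s: 60.88
ee_pos: [439.3, 131.5, 177.6]
ee_rot: [[0.01, 0.995, -0.103], [0.001, -0.103, -0.995], [-1.0, 0.01, -0.002]]
ft_force: [0.4, -1.1, -0.9]
opening: 49.1
```

>>> {"name": "drive_tool", "arguments": {
  "jaw": [-1,-1,-1,-1,-1],
  "linear": [
    [0,0,60],
    [0,0,60],
    [0,0,0],
    [0,0,0],
    [0,0,0]
  ],
  "roll": [0,0,0,0,0]
}}

```text
time_s: 61.5
ee_pos: [423.2, 13.1, 172.6]
ee_rot: [[0.0, 0.995, -0.105], [0.0, -0.105, -0.995], [-1.0, 0.0, -0.0]]
ft_force: [0.2, 1.2, 0.6]
opening: 85.6
```

```bash
python3 look.py w40; python3 - <<'E'
from h import *
shot('top','top40.png');im=cv2.imread('pics/top40.png')
cv2.imwrite('pics/top40c.png',cv2.resize(im[120:330,100:440],None,fx=2.35,fy=2.35,interpolation=cv2.INTER_CUBIC))
shot('side','side40.png')
E
```

```text
t 61.55 [423.2  13.2 172.5] -95.98 op 85.5
```

View pics/w40.png

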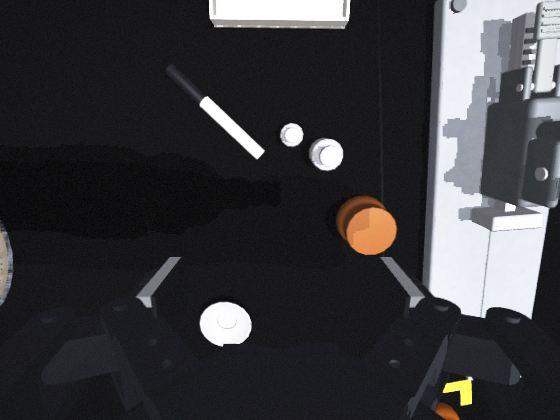

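View pics/top40c.png

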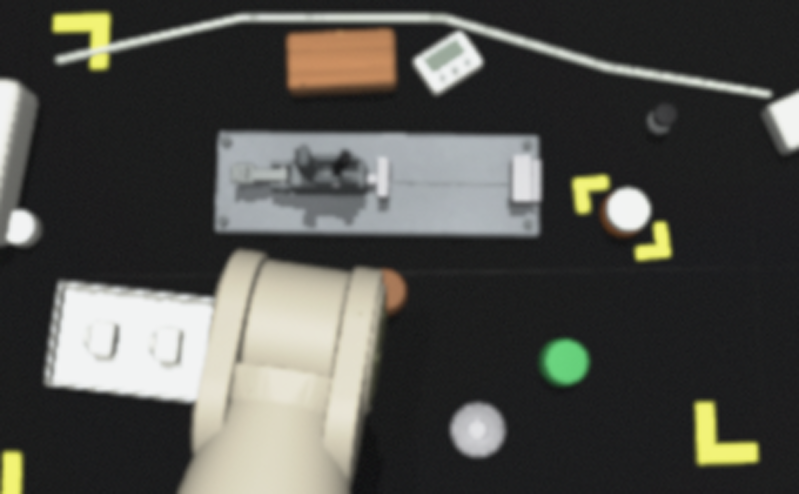

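View pics/side40.png

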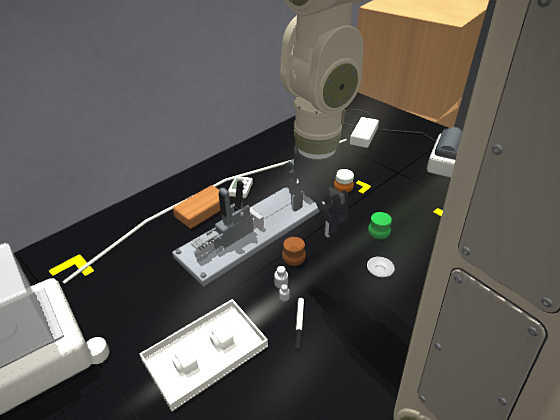

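```bash
python3 - <<'E'
from bench import hand_in
print(hand_in())
E
```

```text
the job is handed in; nothing more can be done
None
```

I moved the amber jar into the taped square and stood both cassettes in line in the press. I pressed the caps home with the trigger, let the jaw back with the release tab, and stood the closed cassettes in the white tray. The job is handed in at about 62 s of the 210 s allowed; no verdict was reported.

- **Cassettes:** I found two on the bench, and both now stand upright in the tray, about 78 mm apart.
- **Caps:** After 11 squeezes, both looked home in the wrist camera: the bases were 35.5 mm apart (36 mm when closed), and the second cap's edge matched the closed outline. That was checked in the press, not again in the tray.
- **Jaw:** The last three squeezes pressed the parts, but the jaw dropped back to its previous ratchet step each time. After the tab press it was fully back, in the same place as at the start in the top camera.
- **Jar:** I measured it about 2 mm from the centre of the square. It was let go about 4 mm above the bench but landed upright.
- **Disagreements:** The wrist and top cameras differed by about 5 mm in position, so I relied on the wrist camera. After pressing, the second cassette was about 4 to 6 mm off the press centre line, inside the 12 mm limit.
- **Other things:** Nothing else on the bench was touched or seemed to have moved. The arm hid the two weights and the marker in the last top view, but the last wrist view showed them standing clear.

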